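# Find the marked crate and push it out for dispatch

## Task

One of the two blue crates by the stop bar has been laser-stamped with a pale square code underneath. Take the left-hand crate (left as the robot faces it) first and then the right-hand one: with the fingertips tip each crate towards you over the stop bar, well up past 45 degrees to show its underside, and let it back down gently. Then push the stamped crate away from you until it stands squarely on the dispatch line, between the two yellow stripes; pick nothing up, leave the other crate in its place and disturb nothing else.

Things in the scene. Friction and masses are not known exactly. Their poses are not given: they have to be found in the camera images.
- crate_1: open parts crate of blue plastic, 140 mm (its x, towards and away from the robot) by 180 mm (its y) by 55 mm tall, walls and floor 4 mm thick, about 0.3 kg, empty; origin at the centre of its underside, z up when it stands flat. It stands with a long (180 mm) side, the one nearest the robot, against the stop bar. Tipped over the bar it falls back by itself if let go below about 70 degrees. Either crate may stand on the left and either may bear the stamp
- crate_2: open parts crate of blue plastic, 140 mm (its x, towards and away from the robot) by 180 mm (its y) by 55 mm tall, walls and floor 4 mm thick, about 0.3 kg, empty; origin at the centre of its underside, z up when it stands flat. It stands with a long (180 mm) side, the one nearest the robot, against the stop bar. Tipped over the bar it falls back by itself if let go below about 70 degrees. Either crate may stand on the left and either may bear the stamp
- stamp (a point): centre of the pale 90 mm square code, flat on the underside of the crate that bears it (it lies at that crate's origin)
- bed: fixed perforated plate with a flat steel stop bar, 5 mm tall, 30 mm wide (x) and 660 mm long (y), fixed on it; the plate itself is level with the bench top. Origin on the bench top, at the middle of the bar's face that the crates stand against; x points away from the robot, square to the bar, y along it to the left. The bar lies on the -x side of the origin and the crates on the +x side; a crate pushed towards the robot at its upper edge tips over the bar
- lane: dispatch line: two parallel yellow tape stripes on the bench beyond the crates, 20 mm wide, with 210 mm between their inner edges; flat, not an obstacle. Origin on the bench midway between them; x across the stripes, away from the robot; y along them to the left
- sleeve: bystander: short aluminium sleeve, diameter 32 mm, 45 mm tall, standing between the two crates; origin at the middle of its underside
- lens_cap: bystander: black lens cap, diameter 34 mm, 50 mm tall, standing beyond the gap between the crates; origin at the middle of its underside
- jar: bystander: glass jar with green lid, diameter 66 mm, 85 mm tall, at the left; origin at the middle of its underside
- carton: bystander: cardboard carton 130 x 90 x 60 mm, by the dispatch line far to the right; origin at the middle of its underside
- steel_cup: bystander: steel cup, diameter 72 mm, 100 mm tall, at the right; origin at the middle of its underside
- screwdriver: bystander: screwdriver with red handle, lying at the left near the robot; origin at the middle of its underside
- half_shell: bystander: dark steel half-pipe, 70 mm long, 81 mm wide, 41 mm high, by the dispatch line far to the left; origin at the middle of its underside (a point on the bench in the middle of it)
Mind the look-alikes: they are no part of the job. Leave any brown or green look-alike of the crate_1 alone.

How it is judged:
By the outcome, as a careful person would: the job done as asked, in the order asked, and still so for the second after the job is handed in, with the robot touching nothing.
It also fails if it takes over 72 s, if anything falls off the work surface, if the arm or the gripper's body presses on something with over 40 N, if the wrist force passes 120 N, or if a joint passes its speed limit or range.

## Robot

A 6-joint arm with a two-finger parallel gripper is mounted at the origin on the work surface. World frame = base frame: x ahead of the robot, y to its left, z up, the work surface at z = 0. Lengths are in mm, angles in rad, forces in N, time in s.
With the tool pointing down it reaches from about 350 to 875 mm from the base axis. Payload 4.2 kg.
Tool frame: the origin (TCP) lies midway between the tips of the shut fingers; the grasp point (between the pads) lies bot.pinch_z behind it (bot.pinch_z is the distance from the TCP to the grasp point, in mm); z points along the fingers, y is the direction in which the jaws open and shut (so a half turn about z gives the same grasp; the last joint's range is limited). The gripper opens to 85 mm and grips with 20 to 120 N. Pads are 22 mm wide; open, the fingers measure 114 mm over their backs; the gripper's body (76 mm by 85 mm) begins 54 mm behind the grasp point. The pads swing forward as they close: fully open they stand 13 mm farther back than shut.
Start: joints at [-0.974, 0.385, 0.008, 0, -1.194, -0.259], TCP at [207.147, -589.652, 231.312] pointing down, gripper open.
Joint ranges: [-3.14, 3.14], [-1.21, 2.06], [-1.07, 1.41], [-3.16, 2.05], [-2.99, -0.16], [-3.1, 3.1]. Speed limits (rad/s): [2.79, 2.79, 3.14, 3.14, 3.14, 3.14].

## Interface

Orientations are given as a unit quaternion [x, y, z, w].
In Python, from bench import bot gives the robot as it stands.
- The arm moves only by the tool step_arm, never from a script. Its argument "steps" is a list of rows, each an object of numbers: "tx", "ty", "tz": the shift along the tool's x, y, z in mm; "rx", "ry", "rz": the turn, a rotation vector about the tool's x, y, z in degrees. A call has 1 to 5 rows; each row shifts and turns the commanded pose from where the row before left it, along the tool's axes as they then stand; what a row does not reach is not made up. A row lasts 1/10 s, in which the tool goes at most 50 mm and 8.59 degrees, less where a joint would pass 70% of its speed; a pose out of reach is approached as far as the arm can. A call is refused whole if a number of a shift passes 50 or a number of a turn 8.59, either way. A call with a gripper value outside its range is refused whole. "gripper" is the finger opening in mm, from 0 to 85.4, set as the call begins (left out, the last holds). The fingers move at their own pace and stop on an object; "grip_force" is the grip in N (left out, the last holds). Time passes only in rows, so rows that do not move let the fingers close. It gives the time, the measured TCP pose, the force and the opening at its end, in the units of the state.
- bot.state(): the state, without advancing time (a new reading comes with each control period).
- bot.snapshot(name): name is "scene" or "side" or "wrist"; returns a dict with "frame" (384x512x3 uint8, red, green, blue), "fx", "fy", "cx", "cy" (pixels), "R" (3x3) and "t" (3): a world point X has camera coordinates R X + t; the wrist camera has in their place "hand_eye" (4x4, takes a point from camera to tool coordinates, whose origin is the TCP and whose axes are the flange's). Camera axes: x right, y down, z forward; pixel columns grow to the right and rows downward; lengths in mm; the calibration is good to about 2 mm. The wrist camera is an equidistant fisheye: a pixel r from the principal point sees the ray r / f radians off the axis. A picture is of the moment at which its call begins: read the wrist's pose just before it. There is no depth.
- bot.hand_in(): hands the job in, once; it reports no verdict.
The state is a dict: "time": time; "joint_positions": joint angles; "joint_velocities": joint speeds; "joint_efforts": joint torques, N m; "ee_pos": TCP position; "tcp_rot": TCP orientation; "wrist_force": force on the tool from outside, world axes, zero at the start; "moment": the same for the moment, N m; "gripper_width": finger opening in mm.
Only numpy, scipy, OpenCV 4.12 (cv2) and the standard library are available. Lean on these libraries where they do the work, as an engineer would, in place of code of your own. Each camera call takes 0.05 s, during which the arm holds its last target. There are 200 camera calls.

## Working session

There is one attempt and no reset: what is moved stays moved. The work goes in short steps, Python scripts to look and compute and a tool call to move; the robot and the scene stay as the last step left them, time stands still between calls to the robot, and variables do not carry over. Pictures are saved under pics/ and viewed, about 8 in all and at most 12, crops included, and the job is handed in when it is done.

Besides the shell and the picture viewer there is one more tool, called after "Request:" as name(argument=value, ...), one argument or row to a line, values as JSON. step_arm: Moves the arm, as the interface text tells. Its arguments: {"type":"object","properties":{"steps":{"type":"array"},"gripper":{"type":"number"},"grip_force":{"type":"number"}},"required":["steps"]}

```bash
mkdir -p pics; ls; python3 - <<'E'
from bench import bot
import cv2,numpy as np,pickle
s=bot.state();print(s, bot.pinch_z)
d={}
for n in("scene","side"):
    c=bot.snapshot(n);d[n]=c
    cv2.imwrite(f"pics/{n}0.png",cv2.resize(c["frame"][...,::-1],(800,600),interpolation=cv2.INTER_CUBIC))
    print(n,c["fx"],c["fy"],c["cx"],c["cy"],np.round(c["R"],3),c["t"])
pickle.dump(d,open("cams0.pkl","wb"))
E
```

```text
pics
{'time': 0.0, 'joint_positions': array([-9.74411137e-01,  3.85548631e-01,  6.58512061e-03, -5.08966948e-04,
       -1.19399269e+00, -2.58613236e-01]), 'joint_velocities': array([ 3.83238736e-04,  6.26410825e-04,  2.91487608e-03, -2.13365478e-03,
       -5.41701192e-05,  4.15053368e-04]), 'joint_efforts': array([-4.11342935e-04, -3.92292023e+01,  1.88398844e+01,  4.18618396e+00,
       -4.76625617e-03, -1.51122176e-06]), 'ee_pos': array([ 206.94039726, -589.1079441 ,  230.2089617 ]), 'tcp_rot': array([-1.67991620e-01,  9.85787803e-01,  1.08081205e-03, -2.32494998e-04]), 'wrist_force': array([0.38892543, 0.13681193, 0.27887771]), 'moment': array([-0.05382729, -0.02163274, -0.01462058]), 'gripper_width': 85.5328568384472} 18.700000000000003
scene 427.8861040326726 427.8861040326726 261.12298161330676 186.82237817753526 [[-0.272  0.962 -0.016]
 [ 0.511  0.131 -0.849]
 [-0.815 -0.24  -0.527]] [ 133.76650102 -234.09810133 1856.37031075]
side 347.5590124029296 347.5590124029296 255.94611104259138 194.01304032227162 [[-0.869 -0.495  0.003]
 [-0.384  0.67  -0.636]
 [ 0.313 -0.554 -0.772]] [ 474.42527905  232.18375215 1103.36769921]
```

View pics/scene0.png

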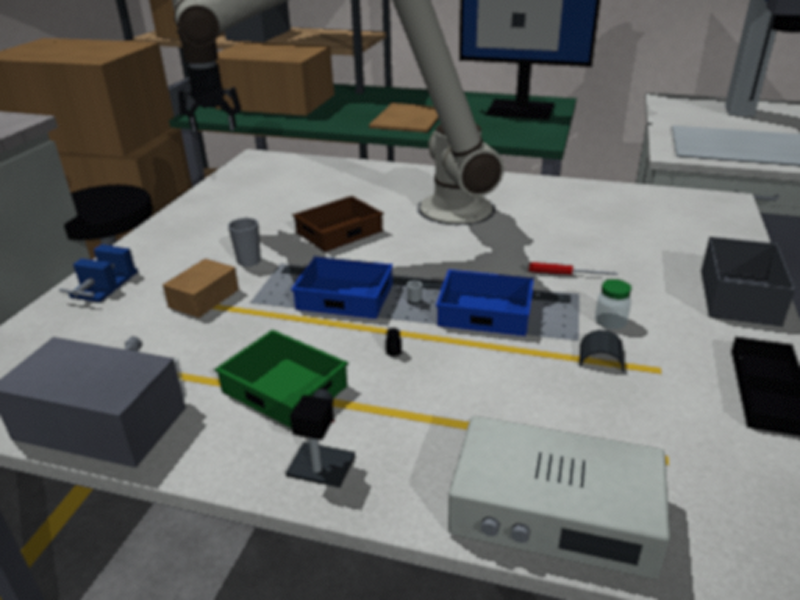

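View pics/side0.png

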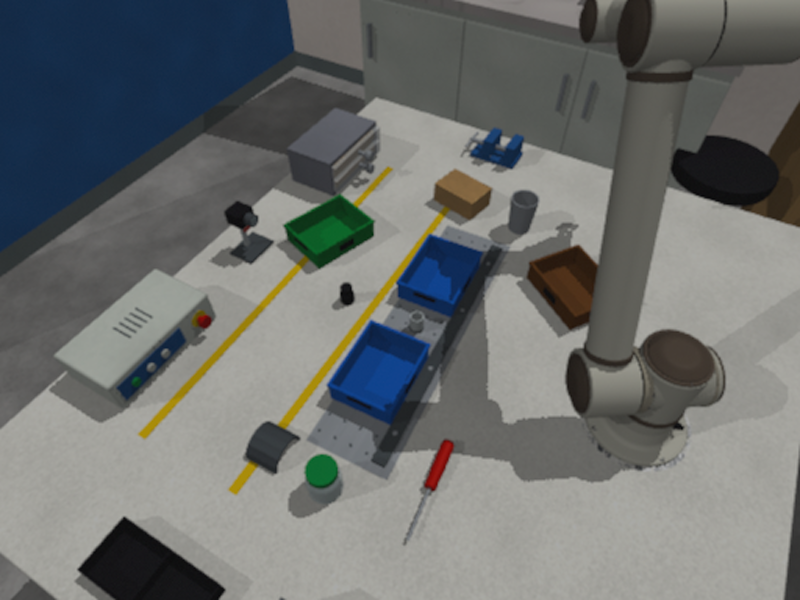

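The left-hand crate (near the jar) is at scene (487,300) and side (380,370). The right-hand crate is at scene (343,287) and side (440,273). The brown crate at scene (338,222) and the green one at scene (283,375) are look-alikes, since only the two blue crates stand at the bar. Next I'll fit the poses.

```bash
cat > geo.py <<'E'
import numpy as np,cv2,pickle
from scipy.optimize import minimize,least_squares
def proj(c,X):
    p=(np.asarray(X,float)@np.array(c["R"]).T+c["t"]);return np.c_[c["fx"]*p[:,0]/p[:,2]+c["cx"],c["fy"]*p[:,1]/p[:,2]+c["cy"]]
def back(c,uv,z):   # pixel (512x384) -> world at height z
    R=np.array(c["R"]);t=np.array(c["t"]);o=-R.T@t
    d=R.T@np.array([(uv[0]-c["cx"])/c["fx"],(uv[1]-c["cy"])/c["fy"],1]);return (o+d*(z-o[2])/d[2])
def blue(f):
    h=cv2.cvtColor(f,cv2.COLOR_RGB2HSV);return cv2.inRange(h,(105,130,40),(130,255,255))
def comp(f,uv):
    n,l=cv2.connectedComponents(cv2.morphologyEx(blue(f),cv2.MORPH_CLOSE,np.ones((5,5))));return (l==l[int(uv[1]),int(uv[0])]).astype(np.uint8)
def box(p,lx=140,ly=180,h=55):
    x,y,a=p;c,s=np.cos(a),np.sin(a)
    return np.array([[x+c*i*lx/2-s*j*ly/2,y+s*i*lx/2+c*j*ly/2,z] for i in(-1,1) for j in(-1,1) for z in(0,h)])
def fit(cams,masks,p0):
    def hullmask(c,p):
        m=np.zeros((384*4,512*4),np.uint8);hl=cv2.convexHull((proj(c,box(p))*4+1.5).astype(np.float32))
        cv2.fillConvexPoly(m,np.round(hl).astype(np.int32),255);return cv2.resize(m,(512,384),interpolation=cv2.INTER_AREA)/255.
    hm=[]
    for m in masks:
        k=np.zeros_like(m);cs,_=cv2.findContours(m,cv2.RETR_EXTERNAL,cv2.CHAIN_APPROX_NONE)
        cv2.fillConvexPoly(k,cv2.convexHull(np.vstack(cs)),1);hm.append(k)
    f=lambda q:sum(np.abs(hullmask(c,(q[0],q[1],q[2]/100))-m).sum()/m.sum() for c,m in zip(cams,hm))
    r=minimize(f,[p0[0],p0[1],p0[2]*100],method="Nelder-Mead",options=dict(initial_simplex=[[p0[0],p0[1],0],[p0[0]+15,p0[1],0],[p0[0],p0[1]+15,0],[p0[0],p0[1],10]],xatol=.1))
    return r.x*[1,1,.01],r.fun
E
python3 - <<'E'
from geo import *
d=pickle.load(open("cams0.pkl","rb"));S,D=d["scene"],d["side"];k=.64
for n,a,b in(("L",(487,300),(380,370)),("R",(343,287),(440,273))):
    p0=(back(S,np.array(a)*k,20)+back(D,np.array(b)*k,20))/2;print(n,p0)
    for cs,us in(([S,D],[a,b]),([S],[a]),([D],[b])):
        ms=[comp(c["frame"],np.array(u)*k) for c,u in zip(cs,us)]
        x,f=fit(cs,ms,(p0[0],p0[1],0));print(n,x.round(3),round(f,4),[m.sum() for m in ms])
# stripes
def line(c,pts): 
    P=np.array([back(c,np.array(p)*k,0)[:2] for p in pts]);return P.round(1).tolist()
print("near S",line(S,[(225,309),(365,328),(480,345),(655,370)]),"far S",line(S,[(185,378),(400,411),(460,424)]))
print("near D",line(D,[(235,489),(330,365),(400,272),(440,218)]),"far D",line(D,[(145,434),(245,325),(290,277),(385,173)]))
for n,a,b,h in(("sleeve",(414,292),(417,320),22),("cap",(393,342),(347,294),25),("green",(283,375),(330,230),25),("jar",(614,302),(322,480),42),("screw",(550,268),(440,465),10),("brown",(338,222),(570,285),25),("cup",(245,242),(523,213),50),("shell",(602,350),(270,447),20),("carton",(201,288),(462,195),30)):
    print(n,back(S,np.array(a)*k,h).round(),back(D,np.array(b)*k,h).round())
# bar edges in side
print("bar",line(D,[(379,458),(493,248)]),line(D,[(395,466),(507,248)]))
E
```

```text
L [489.55357132 170.10492306  20.        ]
L [4.96388e+02 1.71517e+02 4.00000e-02] 0.0749 [np.uint64(2137), np.uint64(2556)]
L [4.96772e+02 1.70418e+02 3.30000e-02] 0.047 [np.uint64(2137)]
L [4.96538e+02 1.72593e+02 5.40000e-02] 0.0227 [np.uint64(2556)]
R [ 510.72656575 -143.15499802   20.        ]
R [ 5.12598e+02 -1.37242e+02  4.40000e-02] 0.0755 [np.uint64(1960), np.uint64(1763)]
R [ 5.13698e+02 -1.39267e+02  3.70000e-02] 0.0327 [np.uint64(1960)]
R [ 5.12299e+02 -1.34520e+02  3.90000e-02] 0.0269 [np.uint64(1763)]
near S [[624.6, -370.7], [616.6, -55.8], [615.1, 182.0], [610.4, 508.8]] far S [[853.6, -326.8], [838.2, 84.0], [843.3, 190.6]]
near D [[604.9, 514.8], [606.2, 201.6], [610.2, -113.2], [614.7, -342.1]] far D [[832.7, 518.0], [837.6, 208.4], [838.2, 37.0], [846.4, -438.0]]
sleeve [491.  14.  22.] [493.  14.  22.]
cap [681.  24.  25.] [672.  30.  25.]
green [ 827. -138.   25.] [ 831. -132.   25.]
jar [459. 427.  42.] [461. 432.  42.]
screw [294. 285.  10.] [294. 289.  10.]
brown [ 213. -267.   25.] [ 226. -258.   25.]
cup [ 417. -423.   50.] [ 412. -416.   50.]
shell [600. 411.  20.] [592. 422.  20.]
carton [ 603. -436.   30.] [ 591. -426.   30.]
bar [[404.1, 330.5], [442.5, -307.2]] [[369.3, 329.1], [410.9, -325.3]]
```

```bash
python3 - <<'E'
from geo import *
d=pickle.load(open("cams0.pkl","rb"));S,D=d["scene"],d["side"];k=.64
import geo
geo.blue=lambda f:cv2.inRange(cv2.cvtColor(f,cv2.COLOR_RGB2HSV),(45,100,30),(80,255,255))
for cs,us in(([S],[(300,385)]),([D],[(330,245)])):
    ms=[comp(c["frame"],np.array(u)*k) for c,u in zip(cs,us)];print([m.sum() for m in ms])
    for a in (0,):
        x,f=fit(cs,ms,(829,-135,.5));print(x.round(3),round(f,4));print(box(x)[::2].round())
for c,u in((S,[(218,372),(273,333),(347,365)]),(D,[(285,232),(338,198),(374,229),(320,250)])): print([back(c,np.array(p)*k,55)[:2].round() for p in u])
# yellow line fits
for n,c in d.items():
    y=cv2.inRange(cv2.cvtColor(c["frame"],cv2.COLOR_RGB2HSV),(18,120,90),(32,255,255))
    v,u=np.nonzero(y);P=np.array([back(c,(a,b),0) for a,b in zip(u,v)])
    for lo,hi in((560,680),(780,900)):
        m=(P[:,0]>lo)&(P[:,0]<hi)&(abs(P[:,1])<520);q=P[m]
        for _ in range(4): 
            f=np.polyfit(q[:,1],q[:,0],1);q=q[abs(np.polyval(f,q[:,1])-q[:,0])<12]
        print(n,lo,f.round(4),len(q))
    # bar end
E
```

```text
[np.uint64(2867)]
[ 8.32242e+02 -1.36784e+02 -3.29000e-01] 0.0473
[[ 737. -199.    0.]
 [ 795.  -29.    0.]
 [ 869. -245.    0.]
 [ 928.  -74.    0.]]
[np.uint64(1554)]
[ 8.32211e+02 -1.32014e+02 -3.26000e-01] 0.0282
[[ 737. -195.    0.]
 [ 795.  -24.    0.]
 [ 870. -240.    0.]
 [ 927.  -69.    0.]]
[array([ 882., -232.]), array([ 750., -191.]), array([806., -21.])]
[array([904., -44.]), array([ 862., -220.]), array([ 716., -165.]), array([791., -35.])]
scene 560 [-1.13000e-02  6.15146e+02] 813
scene 780 [-1.280e-02  8.455e+02] 482
side 560 [-1.400000e-02  6.145875e+02] 905
side 780 [-1.300000e-02  8.438601e+02] 787
```

```bash
cat > plan.py <<'E'
import numpy as np,json
from scipy.spatial.transform import Rotation as Ro
from bench import bot
A=0.052
FR={"L":(426.6,167.9),"R":(513-69.9,-137.4-3.6)}   # bar-face point in front of each crate
def pose(side,u,z,phi,a=A,v=0):
    p=np.array(FR[side])+u*np.array([np.cos(a),np.sin(a)])+v*np.array([-np.sin(a),np.cos(a)])
    R=np.array([[-np.cos(a),-np.sin(a),0],[-np.sin(a),np.cos(a),0],[0,0,-1]]).T
    return np.array([*p,z]),Ro.from_matrix(R)*Ro.from_euler("y",-phi,degrees=True)
def corner(side,u,z,phi,**k):   # pose putting the finger's robot-side tip corner (tool x=+11) at u,z
    f=np.radians(phi);return pose(side,u+11*np.cos(f),z+11*np.sin(f),phi,**k)
def tip(th,h):                  # wall inner-face point at height h, crate tipped th deg (bottom edge on bench)
    t=np.radians(th);return 5*np.tan(t)*.5-np.sin(t)*h+4*np.cos(t), 2.5*(1-np.cos(t))+np.cos(t)*h+4*np.sin(t)
def start():
    s=bot.state();return np.array(s["ee_pos"]),Ro.from_quat(s["tcp_rot"])
def rows(P,R,wps,rd=1.0,rr=.5):
    """wps: list of (pos,rot,nrows); prints calls of 5 rows"""
    out=[]
    for p,q,n in wps:
        for i in range(n):
            k=1/(n-i);d=R.inv().apply((p-P)*k);w=np.degrees((R.inv()*q).as_rotvec())*k
            d=np.round(d/rd)*rd;w=np.round(w/rr)*rr
            out.append({a:float(b) for a,b in zip(("tx","ty","tz","rx","ry","rz"),[*d,*w]) if b})
            P=P+R.apply(d);R=R*Ro.from_rotvec(np.radians(w))
    for i in range(0,len(out),5):print(json.dumps(out[i:i+5]))
    print("end",P.round(1),R.as_quat().round(4));return P,R
E
python3 - <<'E'
from plan import *
P,R=start()
_,q=pose("L",0,0,0)
rows(P,R,[(np.array([430,-260,200]),q,8),(pose("L",32,150,0)[0],q,11),(pose("L",32,70,0)[0],q,5),(pose("L",32,40,0)[0],q,3)],rr=.1)
E
```

```text
[{"tx": -40.0, "ty": 30.0, "tz": 4.0, "rz": 2.0}, {"tx": -39.0, "ty": 31.0, "tz": 4.0, "rz": 2.1}, {"tx": -38.0, "ty": 32.0, "tz": 4.0, "rz": 2.0}, {"tx": -36.0, "ty": 34.0, "tz": 4.0, "rz": 2.1}, {"tx": -35.0, "ty": 35.0, "tz": 4.0, "rz": 2.0}]
[{"tx": -34.0, "ty": 36.0, "tz": 4.0, "rz": 2.1}, {"tx": -33.0, "ty": 37.0, "tz": 3.0, "rx": 0.1, "rz": 2.0}, {"tx": -32.0, "ty": 39.0, "tz": 4.0, "rz": 2.1}, {"tx": -5.0, "ty": 39.0, "tz": 5.0}, {"tx": -5.0, "ty": 39.0, "tz": 4.0}]
[{"tx": -4.0, "ty": 39.0, "tz": 5.0}, {"tx": -5.0, "ty": 39.0, "tz": 4.0}, {"tx": -4.0, "ty": 39.0, "tz": 5.0}, {"tx": -5.0, "ty": 39.0, "tz": 4.0}, {"tx": -4.0, "ty": 39.0, "tz": 5.0}]
[{"tx": -5.0, "ty": 39.0, "tz": 4.0}, {"tx": -4.0, "ty": 38.0, "tz": 5.0}, {"tx": -5.0, "ty": 39.0, "tz": 4.0}, {"tx": -4.0, "ty": 38.0, "tz": 5.0}, {"tz": 16.0}]
[{"tz": 16.0}, {"tz": 16.0}, {"tz": 16.0}, {"tz": 16.0}, {"tz": 10.0}]
[{"tz": 10.0}, {"tz": 10.0}]
end [458.2 169.3  39.7] [-2.570e-02  9.997e-01  0.000e+00 -3.000e-04]
```

Request:
step_arm(
  steps=[
    {"tx": -39,"ty": 30,"tz": 4,"rz": 2},
    {"tx": -39,"ty": 31,"tz": 4,"rz": 2},
    {"tx": -38,"ty": 32,"tz": 4,"rz": 2},
    {"tx": -36,"ty": 34,"tz": 4,"rz": 2},
    {"tx": -35,"ty": 35,"tz": 4,"rz": 2},
  ],
  gripper=0,
)

```text
$.steps[0]: bad value
```

Request:
step_arm(
  steps=[
    {"tx": -34,"ty": 36,"tz": 4,"rz": 2},
    {"tx": -33,"ty": 37,"tz": 3,"rz": 2},
    {"tx": -32,"ty": 38,"tz": 4,"rz": 2.3},
    {"tx": -5,"ty": 39,"tz": 5},
    {"tx": -5,"ty": 39,"tz": 4},
  ],
)

```text
$.steps[0]: bad value
```

Request:
step_arm(
  steps=[
    {"tx": -4,"ty": 39,"tz": 5},
    {"tx": -5,"ty": 39,"tz": 4},
    {"tx": -4,"ty": 39,"tz": 5},
    {"tx": -5,"ty": 39,"tz": 4},
    {"tx": -4,"ty": 39,"tz": 5},
  ],
)

```text
$.steps[0]: bad value
```

Request:
step_arm(
  steps=[
    {"tx": -5,"ty": 39,"tz": 4},
    {"tx": -4,"ty": 38,"tz": 5},
    {"tx": -5,"ty": 39,"tz": 4},
    {"tx": -4,"ty": 38,"tz": 5},
    {"tz": 0},
  ],
)

```text
$.steps[0]: bad value
```

Request:
step_arm(
  steps=[
    {"tx": -39,"ty": 30,"tz": 4,"rx": 0,"ry": 0,"rz": 2},
    {"tx": -39,"ty": 31,"tz": 4,"rx": 0,"ry": 0,"rz": 2},
    {"tx": -38,"ty": 32,"tz": 4,"rx": 0,"ry": 0,"rz": 2},
    {"tx": -36,"ty": 34,"tz": 4,"rx": 0,"ry": 0,"rz": 2},
    {"tx": -35,"ty": 35,"tz": 4,"rx": 0,"ry": 0,"rz": 2},
  ],
  gripper=0,
)

```text
time: 0.6
ee_pos: [345.2, -381.8, 210.9]
tcp_rot: [-0.081, 0.997, 0.0, -0.0]
wrist_force: [0.6, -0.7, 0.4]
gripper_width: 12.1
```

All six keys are required in each row.

Request:
step_arm(
  steps=[
    {"tx": -34,"ty": 36,"tz": 4,"rx": 0,"ry": 0,"rz": 2},
    {"tx": -33,"ty": 37,"tz": 3,"rx": 0,"ry": 0,"rz": 2},
    {"tx": -32,"ty": 38,"tz": 4,"rx": 0,"ry": 0,"rz": 2.3},
    {"tx": -5,"ty": 39,"tz": 5,"rx": 0,"ry": 0,"rz": 0},
    {"tx": -5,"ty": 39,"tz": 4,"rx": 0,"ry": 0,"rz": 0},
  ],
)

```text
time: 1.1
ee_pos: [434.7, -180.5, 190.5]
tcp_rot: [-0.027, 1.0, 0.0, -0.001]
wrist_force: [0.4, -0.1, -0.0]
gripper_width: 0.4
```

Request:
step_arm(
  steps=[
    {"tx": -4,"ty": 39,"tz": 5,"rx": 0,"ry": 0,"rz": 0},
    {"tx": -5,"ty": 39,"tz": 4,"rx": 0,"ry": 0,"rz": 0},
    {"tx": -4,"ty": 39,"tz": 5,"rx": 0,"ry": 0,"rz": 0},
    {"tx": -5,"ty": 39,"tz": 4,"rx": 0,"ry": 0,"rz": 0},
    {"tx": -4,"ty": 39,"tz": 5,"rx": 0,"ry": 0,"rz": 0},
  ],
)

```text
time: 1.6
ee_pos: [445.9, 15.0, 168.1]
tcp_rot: [-0.027, 1.0, 0.0, 0.0]
wrist_force: [1.6, -0.0, 0.3]
gripper_width: 0.0
```

Request:
step_arm(
  steps=[
    {"tx": -5,"ty": 39,"tz": 4,"rx": 0,"ry": 0,"rz": 0},
    {"tx": -4,"ty": 38,"tz": 5,"rx": 0,"ry": 0,"rz": 0},
    {"tx": -5,"ty": 39,"tz": 4,"rx": 0,"ry": 0,"rz": 0},
    {"tx": -4,"ty": 38,"tz": 5,"rx": 0,"ry": 0,"rz": 0},
    {"tx": 0,"ty": 0,"tz": 0,"rx": 0,"ry": 0,"rz": 0},
  ],
)

```text
time: 2.1
ee_pos: [456.2, 171.6, 149.5]
tcp_rot: [-0.029, 1.0, -0.0, -0.0]
wrist_force: [-0.8, 0.3, 0.8]
gripper_width: 0.3
```

```bash
python3 - <<'E'
from plan import *
import cv2
P,R=start();print(P,bot.state()["joint_positions"].round(2))
c=bot.snapshot("wrist");print({k:v for k,v in c.items() if k!="frame"})
cv2.imwrite("pics/w1.png",cv2.resize(c["frame"][...,::-1],(800,600)))
w=[pose("L",32,70,0)+(5,),pose("L",32,35,0)+(4,),corner("L",6,35,0)+(4,)]
P,R=rows(P,R,w,rr=.1)
print("tip")
w=[corner("L",*tip(t,35),min(20,t/3))+(1,) for t in range(4,61,4)]
rows(P,R,w,rd=.5,rr=.5)
E
```

```text
[456.20731167 171.64991904 149.53240764] [ 0.69  0.23 -0.44  0.   -0.9  -2.21]
{'fx': 297.3186396354542, 'fy': 297.3186396354542, 'cx': 254.35699962135047, 'cy': 195.22836085954768, 'hand_eye': array([[ 8.39135678e-04, -9.64301423e-01, -2.64805703e-01,
         6.68114702e+01],
       [ 9.99999647e-01,  8.21273899e-04,  1.78167579e-04,
        -9.74890829e-01],
       [ 4.56707628e-05, -2.64805759e-01,  9.64301772e-01,
        -1.42884624e+02],
       [ 0.00000000e+00,  0.00000000e+00,  0.00000000e+00,
         1.00000000e+00]])}
[{"tz": 16.0, "rz": 0.1}, {"tx": -1.0, "ty": -1.0, "tz": 16.0, "rz": 0.1}, {"tz": 16.0}, {"tx": -1.0, "ty": -1.0, "tz": 16.0, "rz": 0.1}, {"tz": 16.0}]
[{"tz": 9.0}, {"tz": 9.0}, {"tz": 8.0}, {"tz": 9.0}, {"tx": 4.0}]
[{"tx": 4.0}, {"tx": 3.0}, {"tx": 4.0}]
end [443.3 169.   34.5] [-0.0263  0.9997 -0.     -0.    ]
tip
[{"tx": 4.0, "tz": -1.0, "ry": -1.5}, {"tx": 2.5, "tz": -0.5, "ry": -1.0}, {"tx": 2.0, "ry": -1.5}, {"tx": 2.5, "ry": -1.5}, {"tx": 2.0, "ry": -1.0}]
[{"tx": 2.5, "ry": -1.5}, {"tx": 2.0, "ry": -1.5}, {"tx": 2.0, "tz": 0.5, "ry": -1.0}, {"tx": 2.5, "tz": 0.5, "ry": -1.5}, {"tx": 2.0, "tz": 0.5, "ry": -1.5}]
[{"tx": 1.5, "tz": 0.5, "ry": -1.0}, {"tx": 2.0, "tz": 0.5, "ry": -1.5}, {"tx": 2.0, "tz": 1.0, "ry": -1.5}, {"tx": 1.5, "tz": 1.0, "ry": -1.0}, {"tx": 1.5, "tz": 1.0, "ry": -1.5}]
end [412.8 167.4  26.1] [-0.0259  0.9845  0.0045  0.1736]
```

View pics/w1.png

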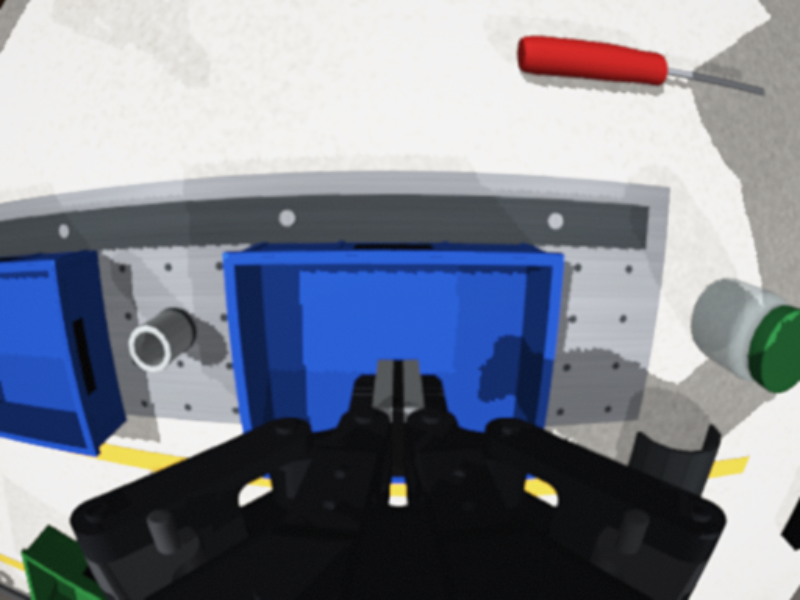

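The wrist view shows the left crate below the fingers. The outer corners of its near rim are at about (225,253) and (563,255), the bar is at rows 195–247, and the sleeve is at (160,335). I'll check the rim position against my fit.

```bash
cat >> plan.py <<'E'
def wback(c,P,R,uv,z):
    v=np.array([uv[0]-c["cx"],uv[1]-c["cy"]]);r=np.hypot(*v);th=r/c["fx"]
    H=np.array(c["hand_eye"]);d=np.array([*(np.sin(th)*v/r),np.cos(th)])
    d=R.apply(H[:3,:3]@d);o=P+R.apply(H[:3,3]);return o+d*(z-o[2])/d[2]
E
python3 - <<'E'
from plan import *
c=dict(bot.snapshot("wrist"));P,R=start()
k=.64
for n,p,z in(("rimL",(563,254),55),("rimR",(225,253),55),("inL",(552,264),55),("inR",(234,264),55),("barL",(647,247),5),("barLn",(647,207),5),("bar R",(100,250),5),("R crate far-left? top",(97,252),55),("sleevetop",(151,348),45)):
    w=wback(c,P,R,np.array(p)*k,z);a=A;d=w[:2]-FR["L"];print(n,w.round(1),"u,v",round(d[0]*np.cos(a)+d[1]*np.sin(a),1),round(-d[0]*np.sin(a)+d[1]*np.cos(a),1))
E
```

```text
rimL [420.3 255.1  55. ] u,v -1.8 87.4
rimR [429.8  72.7  55. ] u,v -1.7 -95.2
inL [426.2 249.4  55. ] u,v 3.9 81.4
inR [435.7  77.9  55. ] u,v 4.4 -90.3
barL [416.4 337.8   5. ] u,v -1.4 170.2
barLn [388.9 333.8   5. ] u,v -29.0 167.6
bar R [438.2 -49.1   5. ] u,v 0.3 -217.3
R crate far-left? top [430.9 -14.5  55. ] u,v -5.2 -182.4
sleevetop [493.2  14.   45. ] u,v 58.5 -157.2
```

The rim lies at u≈-1.8…4, so the wall is 4–6 mm thick and the crate is 182 mm wide at yaw 0.052 rad. That agrees with the fit. Now down and tip.

Request:
step_arm(
  steps=[
    {"tx": 0,"ty": -1,"tz": 16,"rx": 0,"ry": 0,"rz": 0.1},
    {"tx": -1,"ty": -2,"tz": 16,"rx": 0,"ry": 0,"rz": 0.1},
    {"tx": 0,"ty": -1,"tz": 16,"rx": 0,"ry": 0,"rz": 0},
    {"tx": 0,"ty": -2,"tz": 16,"rx": 0,"ry": 0,"rz": 0.1},
    {"tx": 0,"ty": 0,"tz": 16,"rx": 0,"ry": 0,"rz": 0},
  ],
)

```text
time: 2.7
ee_pos: [457.0, 160.7, 69.9]
tcp_rot: [-0.023, 1.0, -0.0, -0.0]
wrist_force: [-0.3, 0.5, -0.9]
gripper_width: -0.1
```

Request:
step_arm(
  steps=[
    {"tx": 0,"ty": 0,"tz": 9,"rx": 0,"ry": 0,"rz": 0},
    {"tx": 0,"ty": 0,"tz": 9,"rx": 0,"ry": 0,"rz": 0},
    {"tx": 0,"ty": 0,"tz": 8,"rx": 0,"ry": 0,"rz": 0},
    {"tx": 0,"ty": 0,"tz": 9,"rx": 0,"ry": 0,"rz": 0},
    {"tx": 4,"ty": 0,"tz": 0,"rx": 0,"ry": 0,"rz": 0},
  ],
)

```text
time: 3.2
ee_pos: [452.9, 161.7, 34.3]
tcp_rot: [-0.024, 1.0, -0.0, -0.001]
wrist_force: [0.5, -0.4, 0.7]
gripper_width: -0.1
```

Request:
step_arm(
  steps=[
    {"tx": 4,"ty": 0,"tz": 0,"rx": 0,"ry": 0,"rz": 0},
    {"tx": 3,"ty": 0,"tz": 0,"rx": 0,"ry": 0,"rz": 0},
    {"tx": 4,"ty": 0,"tz": 0,"rx": 0,"ry": 0,"rz": 0},
    {"tx": 0,"ty": 0,"tz": 0,"rx": 0,"ry": 0,"rz": 0},
  ],
)

```text
time: 3.6
ee_pos: [442.8, 162.0, 35.9]
tcp_rot: [-0.025, 1.0, 0.001, 0.001]
wrist_force: [1.2, -0.0, 0.1]
gripper_width: 0.3
```

Request:
step_arm(
  steps=[
    {"tx": 3.5,"ty": 0,"tz": -1,"rx": 0,"ry": -1.5,"rz": 0},
    {"tx": 2.5,"ty": 0,"tz": -0.5,"rx": 0,"ry": -1,"rz": 0},
    {"tx": 2,"ty": 0,"tz": 0,"rx": 0,"ry": -1.5,"rz": 0},
    {"tx": 2.5,"ty": 0,"tz": 0,"rx": 0,"ry": -1.5,"rz": 0},
    {"tx": 2,"ty": 0,"tz": 0,"rx": 0,"ry": -1,"rz": 0},
  ],
)

```text
time: 4.1
ee_pos: [431.3, 162.5, 37.4]
tcp_rot: [-0.025, 0.998, 0.003, 0.059]
wrist_force: [5.1, -1.7, -0.1]
gripper_width: 0.2
```

Request:
step_arm(
  steps=[
    {"tx": 2.5,"ty": 0,"tz": 0,"rx": 0,"ry": -1.5,"rz": 0},
    {"tx": 2,"ty": 0,"tz": 0,"rx": 0,"ry": -1.5,"rz": 0},
    {"tx": 2,"ty": 0,"tz": 0.5,"rx": 0,"ry": -1,"rz": 0},
    {"tx": 2.5,"ty": 0,"tz": 0.5,"rx": 0,"ry": -1.5,"rz": 0},
    {"tx": 2,"ty": 0,"tz": 0.5,"rx": 0,"ry": -1.5,"rz": 0},
  ],
)

```text
time: 4.6
ee_pos: [422.8, 161.2, 45.0]
tcp_rot: [-0.026, 0.994, 0.001, 0.109]
wrist_force: [4.1, -0.7, -0.1]
gripper_width: -0.3
```

```bash
python3 - <<'E'
from bench import bot
import cv2,numpy as np
a=bot.snapshot("scene")["frame"];b=bot.snapshot("side")["frame"]
im=np.hstack([cv2.resize(a[130:230,250:370],(400,333)),cv2.resize(b[170:290,180:300],(333,333))])
cv2.imwrite("pics/t1.png",im[...,::-1])
E
```

```text
(no output)
```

View pics/t1.png

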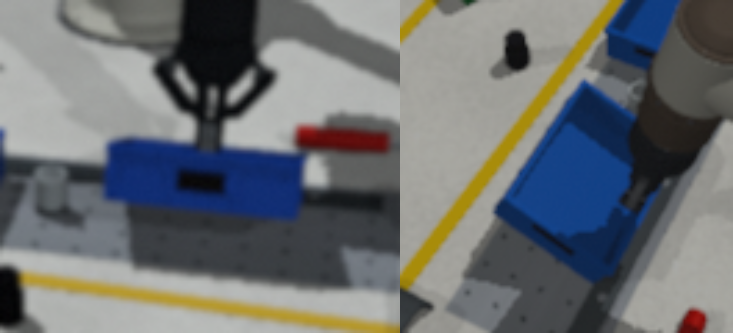

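```bash
python3 - <<'E'
from plan import *
s=bot.state();print(s["ee_pos"].round(1),s["joint_positions"].round(3),s["wrist_force"].round(1),s["joint_efforts"].round(1),s["time"])
print(Ro.from_quat(s["tcp_rot"]).as_matrix().round(3))
E
```

```text
[423.8 161.2  45.9] [ 0.663  0.254 -1.04   0.928 -0.161 -3.096] [ 2.1 -0.5  3.4] [  0.2 -21.6   6.9   1.2  -0.    0.1] 4.7
[[-0.975 -0.048  0.218]
 [-0.047  0.999  0.008]
 [-0.219 -0.002 -0.976]]
```

The arm reached its joint limits (J3, J5 and J6) with the tool tilted, so the crate only got to about 23°. Instead I'll let it down and keep the tool vertical, turned 90°. The open jaws will straddle the near wall, and the inner pad of the far finger will push it without gripping.

```bash
cat >> plan.py <<'E'
def strad(side,u,z,W,v=0,back=6,a=A):  # far finger's inner pad tip at u,z ; tool y towards robot
    p,q=pose(side,u-W/2,z-back,0,v=v,a=a);return p,q*Ro.from_euler("z",-90,degrees=True)
E
python3 - <<'E'
from plan import *
P,R=start()
_,q=pose("L",0,0,0)
P,R=rows(P,R,[corner("L",10,46,0,v=-4)+(8,)],rd=.5,rr=.1)
p2,q2=strad("L",20,120,70,v=-4)
rows(P,R,[(P+[0,0,70],R,4),(p2,q2,11)],rr=.1)
E
```

```text
[{"tx": -3.0, "ty": 0.5, "tz": 0.5, "ry": 1.6}, {"tx": -3.0, "ty": 0.5, "tz": 0.5, "ry": 1.6}, {"tx": -3.0, "ty": 0.5, "tz": 0.5, "ry": 1.6}, {"tx": -3.0, "tz": 0.5, "ry": 1.6}, {"tx": -3.0, "ty": 0.5, "tz": 0.5, "ry": 1.6, "rz": -0.1}]
[{"tx": -3.0, "ry": 1.5}, {"tx": -3.0, "ty": 0.5, "tz": 0.5, "rx": -0.1, "ry": 1.6, "rz": -0.1}, {"tx": -3.0, "ry": 1.5}]
end [447.8 164.9  45.9] [-2.580e-02  9.997e-01 -3.000e-04  2.000e-04]
[{"tz": -17.0}, {"tz": -18.0}, {"tz": -17.0}, {"tz": -18.0}, {"tx": 3.0, "rz": -8.200000000000001}]
[{"tx": 3.0, "rz": -8.200000000000001}, {"tx": 3.0, "ty": 1.0, "rz": -8.200000000000001}, {"tx": 3.0, "ty": 1.0, "rz": -8.200000000000001}, {"tx": 3.0, "ty": 2.0, "rz": -8.200000000000001}, {"tx": 2.0, "ty": 2.0, "rz": -8.200000000000001}]
[{"tx": 2.0, "ty": 3.0, "rz": -8.200000000000001}, {"tx": 2.0, "ty": 3.0, "rz": -8.200000000000001}, {"tx": 1.0, "ty": 3.0, "tz": 1.0, "rz": -8.1}, {"tx": 1.0, "ty": 3.0, "rz": -8.200000000000001}, {"tx": 1.0, "ty": 4.0, "tz": 1.0, "rz": -8.1}]
end [411.5 162.9 113.9] [-7.251e-01  6.887e-01 -4.000e-04 -1.000e-04]
```

Request:
step_arm(
  steps=[
    {"tx": -3,"ty": 0.5,"tz": 0.5,"rx": 0,"ry": 1.6,"rz": 0},
    {"tx": -3,"ty": 0.5,"tz": 0.5,"rx": 0,"ry": 1.6,"rz": 0},
    {"tx": -3,"ty": 0.5,"tz": 0.5,"rx": 0,"ry": 1.6,"rz": 0},
    {"tx": -3,"ty": 0,"tz": 0.5,"rx": 0,"ry": 1.6,"rz": 0},
    {"tx": -3,"ty": 0.5,"tz": 0.5,"rx": 0,"ry": 1.6,"rz": -0.1},
  ],
)

```text
time: 5.2
ee_pos: [442.5, 162.5, 46.9]
tcp_rot: [-0.023, 0.998, -0.002, 0.051]
wrist_force: [4.0, -2.2, -1.2]
gripper_width: 0.2
```

Request:
step_arm(
  steps=[
    {"tx": -3,"ty": 0,"tz": 0,"rx": 0,"ry": 1.5,"rz": 0},
    {"tx": -3,"ty": 0.5,"tz": 0.5,"rx": 0,"ry": 1.6,"rz": 0},
    {"tx": -3,"ty": 0,"tz": 0,"rx": 0,"ry": 1.5,"rz": 0},
    {"tx": 0,"ty": 0,"tz": -17,"rx": 0,"ry": 0,"rz": 0},
    {"tx": 0,"ty": 0,"tz": -18,"rx": 0,"ry": 0,"rz": 0},
  ],
)

```text
time: 5.7
ee_pos: [449.1, 162.3, 81.3]
tcp_rot: [-0.022, 1.0, -0.004, 0.01]
wrist_force: [0.3, -0.3, 0.3]
gripper_width: 0.5
```

Request:
step_arm(
  steps=[
    {"tx": 0,"ty": 0,"tz": -20,"rx": 0,"ry": 0,"rz": 0},
    {"tx": 0,"ty": 0,"tz": -20,"rx": 0,"ry": 0,"rz": 0},
    {"tx": 3,"ty": 0,"tz": 0,"rx": 0,"ry": 0,"rz": -8.2},
    {"tx": 3,"ty": 0,"tz": 0,"rx": 0,"ry": 0,"rz": -8.2},
    {"tx": 3,"ty": 1,"tz": 0,"rx": 0,"ry": 0,"rz": -8.2},
  ],
)

```text
time: 6.2
ee_pos: [439.0, 162.1, 121.4]
tcp_rot: [-0.238, 0.971, -0.006, 0.009]
wrist_force: [0.5, 0.1, -0.5]
gripper_width: -0.1
```

Request:
step_arm(
  steps=[
    {"tx": 3,"ty": 1,"tz": 0,"rx": 0,"ry": 0,"rz": -8.2},
    {"tx": 3,"ty": 2,"tz": 0,"rx": 0,"ry": 0,"rz": -8.2},
    {"tx": 2,"ty": 2,"tz": 0,"rx": 0,"ry": 0,"rz": -8.2},
    {"tx": 2,"ty": 3,"tz": 0,"rx": 0,"ry": 0,"rz": -8.2},
    {"tx": 2,"ty": 3,"tz": 0,"rx": 0,"ry": 0,"rz": -8.2},
  ],
  gripper=70,
)

```text
time: 6.7
ee_pos: [422.2, 161.6, 120.8]
tcp_rot: [-0.563, 0.826, -0.009, 0.006]
wrist_force: [0.2, -0.6, 0.3]
gripper_width: 69.5
```

Request:
step_arm(
  steps=[
    {"tx": 1,"ty": 3,"tz": 0,"rx": 0,"ry": 0,"rz": -8.2},
    {"tx": 1,"ty": 3,"tz": 0,"rx": 0,"ry": 0,"rz": -8.2},
    {"tx": 1,"ty": 4,"tz": 0,"rx": 0,"ry": 0,"rz": -8},
    {"tx": 0,"ty": 0,"tz": 0,"rx": 0,"ry": 0,"rz": 0},
  ],
)

```text
time: 7.1
ee_pos: [411.7, 160.6, 120.7]
tcp_rot: [0.723, -0.691, 0.01, -0.004]
wrist_force: [0.5, 0.7, -0.2]
gripper_width: 70.3
```

```bash
python3 - <<'E'
from plan import *
import cv2
P,R=start();s=bot.state();print(P,s["joint_positions"].round(2),s["gripper_width"],s["time"])
c=bot.snapshot("scene")["frame"];w=bot.snapshot("wrist")["frame"]
cv2.imwrite("pics/w2.png",np.hstack([cv2.resize(w,(440,330)),cv2.resize(c[110:230,240:400],(440,330))[:,:360]])[...,::-1])
w=[strad("L",20,70,70,v=-4)+(3,),strad("L",20,38,70,v=-4)+(4,),strad("L",7,38,70,v=-4)+(3,)]
P,R=rows(P,R,w,rd=.5,rr=.1)
print("tip")
rows(P,R,[strad("L",*tip(t,38),70,v=-4)+(1,) for t in range(3,64,3)],rd=.5,rr=.5)
E
```

```text
[411.71528435 160.57362232 120.65479245] [ 0.76  0.19 -0.6   0.03 -0.77 -0.73] 70.26049006692946 7.1
[{"tx": -1.0, "ty": 0.5, "tz": 19.0, "rx": -0.4, "ry": -0.2, "rz": -0.1}, {"tx": -1.0, "tz": 19.0, "rx": -0.4, "ry": -0.2, "rz": -0.1}, {"tx": -1.0, "tz": 18.5, "rx": -0.4, "ry": -0.1, "rz": -0.2}, {"tz": 8.0}, {"tz": 8.0}]
[{"tz": 8.0}, {"tz": 8.0}, {"ty": 4.5}, {"ty": 4.0}, {"ty": 4.5}]
end [398.8 162.6  32.1] [ 7.254e-01 -6.883e-01 -2.000e-04  3.000e-04]
tip
[{"ty": 5.0}, {"ty": 1.5}, {"ty": 2.0}, {"ty": 2.0}, {"ty": 2.0, "tz": 0.5}]
[{"ty": 1.5}, {"ty": 2.0, "tz": 0.5}, {"ty": 1.5, "tz": 0.5}, {"ty": 2.0, "tz": 0.5}, {"ty": 1.5, "tz": 1.0}]
[{"ty": 1.5, "tz": 0.5}, {"ty": 2.0, "tz": 1.0}, {"ty": 1.5, "tz": 1.0}, {"ty": 1.0, "tz": 1.0}, {"ty": 1.5, "tz": 1.0}]
[{"ty": 1.5, "tz": 1.5}, {"ty": 1.0, "tz": 1.0}, {"ty": 1.0, "tz": 1.5}, {"ty": 1.0, "tz": 1.5}, {"ty": 0.5, "tz": 1.5}]
[{"ty": 0.5, "tz": 1.5}]
end [364.9 160.8  16.2] [ 7.254e-01 -6.883e-01 -2.000e-04  3.000e-04]
```

View pics/w2.png

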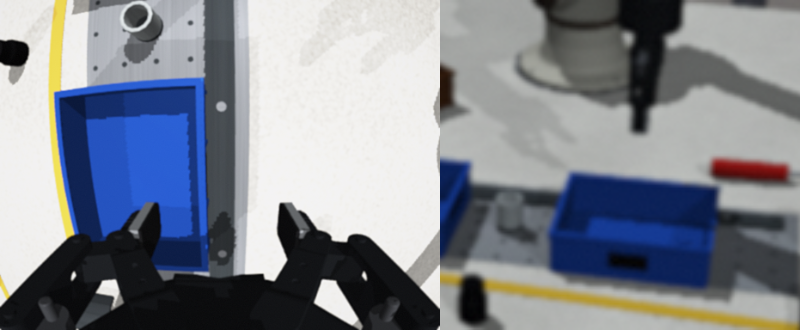

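The crate is back flat against the bar, and the far finger sits above its inside with clearance. Now I'll descend and tip.

Request:
step_arm(
  steps=[
    {"tx": -1,"ty": 0.5,"tz": 19,"rx": -0.4,"ry": -0.2,"rz": -0.1},
    {"tx": -1,"ty": 0,"tz": 19,"rx": -0.4,"ry": -0.2,"rz": -0.1},
    {"tx": -1,"ty": 0,"tz": 18.5,"rx": -0.4,"ry": -0.1,"rz": -0.2},
    {"tx": 0,"ty": 0,"tz": 8,"rx": 0,"ry": 0,"rz": 0},
    {"tx": 0,"ty": 0,"tz": 8,"rx": 0,"ry": 0,"rz": 0},
  ],
)

```text
time: 7.7
ee_pos: [413.4, 163.0, 48.2]
tcp_rot: [0.725, -0.688, 0.001, -0.0]
wrist_force: [1.0, -0.1, 1.0]
gripper_width: 70.0
```

Request:
step_arm(
  steps=[
    {"tx": 0,"ty": 0,"tz": 8,"rx": 0,"ry": 0,"rz": 0},
    {"tx": 0,"ty": 0,"tz": 8,"rx": 0,"ry": 0,"rz": 0},
    {"tx": 0,"ty": 4.5,"tz": 0,"rx": 0,"ry": 0,"rz": 0},
    {"tx": 0,"ty": 4,"tz": 0,"rx": 0,"ry": 0,"rz": 0},
    {"tx": 0,"ty": 4.5,"tz": 0,"rx": 0,"ry": 0,"rz": 0},
  ],
)

```text
time: 8.2
ee_pos: [400.1, 162.2, 33.0]
tcp_rot: [0.726, -0.688, 0.001, -0.001]
wrist_force: [-0.9, -0.3, -0.3]
gripper_width: 69.9
```

Request:
step_arm(
  steps=[
    {"tx": 0,"ty": 3,"tz": 0,"rx": 0,"ry": 0,"rz": 0},
    {"tx": 0,"ty": 3,"tz": 0,"rx": 0,"ry": 0,"rz": 0},
    {"tx": 0,"ty": 2,"tz": 0,"rx": 0,"ry": 0,"rz": 0},
    {"tx": 0,"ty": 2,"tz": 0,"rx": 0,"ry": 0,"rz": 0},
    {"tx": 0,"ty": 2,"tz": 0.5,"rx": 0,"ry": 0,"rz": 0},
  ],
)

```text
time: 8.7
ee_pos: [389.7, 162.3, 32.9]
tcp_rot: [0.726, -0.688, 0.001, -0.002]
wrist_force: [4.4, -1.6, 2.8]
gripper_width: 70.2
```

Request:
step_arm(
  steps=[
    {"tx": 0,"ty": 1.5,"tz": 0,"rx": 0,"ry": 0,"rz": 0},
    {"tx": 0,"ty": 2,"tz": 0.5,"rx": 0,"ry": 0,"rz": 0},
    {"tx": 0,"ty": 1.5,"tz": 0.5,"rx": 0,"ry": 0,"rz": 0},
    {"tx": 0,"ty": 2,"tz": 0.5,"rx": 0,"ry": 0,"rz": 0},
    {"tx": 0,"ty": 1.5,"tz": 1,"rx": 0,"ry": 0,"rz": 0},
  ],
)

```text
time: 9.2
ee_pos: [380.2, 161.7, 29.9]
tcp_rot: [0.726, -0.688, 0.001, -0.001]
wrist_force: [3.1, 0.6, 4.5]
gripper_width: 69.9
```

Request:
step_arm(
  steps=[
    {"tx": 0,"ty": 1.5,"tz": 0.5,"rx": 0,"ry": 0,"rz": 0},
    {"tx": 0,"ty": 2,"tz": 1,"rx": 0,"ry": 0,"rz": 0},
    {"tx": 0,"ty": 1.5,"tz": 1,"rx": 0,"ry": 0,"rz": 0},
    {"tx": 0,"ty": 1,"tz": 1,"rx": 0,"ry": 0,"rz": 0},
    {"tx": 0,"ty": 1.5,"tz": 1,"rx": 0,"ry": 0,"rz": 0},
  ],
)

```text
time: 9.7
ee_pos: [372.1, 160.6, 24.9]
tcp_rot: [0.726, -0.688, 0.001, -0.0]
wrist_force: [2.4, 2.3, 2.1]
gripper_width: 70.0
```

```bash
python3 - <<'E'
from plan import *
import cv2
s=bot.state();print(s["ee_pos"].round(1),s["joint_positions"].round(2),s["wrist_force"].round(1))
a=bot.snapshot("scene")["frame"];b=bot.snapshot("side")["frame"]
im=np.hstack([cv2.resize(a[120:220,260:380],(400,333)),cv2.resize(b[160:290,180:310],(333,333))])
cv2.imwrite("pics/t2.png",im[...,::-1])
E
```

```text
[372.1 160.6  24.9] [ 0.81  0.32 -0.77  0.   -0.48 -0.76] [2.4 2.3 2.1]
```

View pics/t2.png

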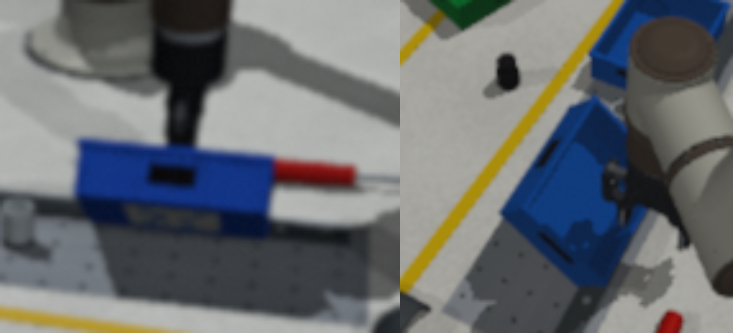

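Tipped to roughly 40–45°, and a pale marking is showing on the underside. I'll go further and measure the angle.

Request:
step_arm(
  steps=[
    {"tx": 0,"ty": 1.5,"tz": 1.5,"rx": 0,"ry": 0,"rz": 0},
    {"tx": 0,"ty": 1,"tz": 1,"rx": 0,"ry": 0,"rz": 0},
    {"tx": 0,"ty": 1,"tz": 1.5,"rx": 0,"ry": 0,"rz": 0},
    {"tx": 0,"ty": 1,"tz": 1.5,"rx": 0,"ry": 0,"rz": 0},
    {"tx": 0,"ty": 1,"tz": 1.5,"rx": 0,"ry": 0,"rz": 0},
  ],
)

```text
time: 10.3
ee_pos: [366.2, 159.7, 17.8]
tcp_rot: [0.726, -0.688, 0.001, 0.001]
wrist_force: [0.8, 0.9, 2.0]
gripper_width: 70.0
```

```bash
cat > ang.py <<'E'
from plan import *
from geo import proj,blue
import cv2,sys
side=sys.argv[1];name=sys.argv[2];v0=float(sys.argv[3])
s=bot.state();print(s["ee_pos"].round(1),s["joint_positions"].round(2),s["wrist_force"].round(1),s["time"])
c=bot.snapshot("scene");m=blue(c["frame"])>0;a=A
def scr(th,dx=0):
    t=np.radians(th);X=[]
    for u in(0,140):
        for v in(-90,90):
            for z in(0,55):
                uu=2.5*np.tan(t)+np.cos(t)*u-np.sin(t)*z+dx;zz=2.5*(1-np.cos(t))+np.sin(t)*u+np.cos(t)*z
                p=np.array(FR[side])+uu*np.array([np.cos(a),np.sin(a)])+(v+v0)*np.array([-np.sin(a),np.cos(a)]);X.append([*p,zz])
    return proj(c,X)
best=[]
for th in np.arange(0,86,1.):
  for dx in(-4,0,4):
    k=np.zeros(m.shape,np.uint8);h=cv2.convexHull(scr(th,dx).astype(np.float32));cv2.fillConvexPoly(k,np.round(h).astype(np.int32),1)
    roi=np.zeros(m.shape,np.uint8);cv2.fillConvexPoly(roi,np.round(h).astype(np.int32),1);roi=cv2.dilate(roi,np.ones((31,31)))>0
    # exclude other crate: keep columns near
    us=proj(c,[[*FR[side],30]])[0,0];cols=abs(np.arange(512)-us)<45
    best.append(((m&cols&(k==0)).sum()+0.5*((k>0)&~m).sum(),th,dx))
print(sorted(best)[:4])
x,y=proj(c,[[*FR[side],60]])[0].astype(int)
cv2.imwrite(name,cv2.resize(c["frame"][y-60:y+50,x-65:x+65],(780,660),interpolation=cv2.INTER_CUBIC)[:600,...,::-1])
E
python3 ang.py L pics/t3.png -4
```

```text
[366.2 159.7  17.8] [ 0.82  0.33 -0.79  0.   -0.45 -0.77] [0.8 0.9 2. ] 10.3
[(np.float64(679.5), np.float64(58.0), 0), (np.float64(680.5), np.float64(57.0), 0), (np.float64(682.5), np.float64(60.0), 0), (np.float64(684.0), np.float64(56.0), -4)]
```

View pics/t3.png

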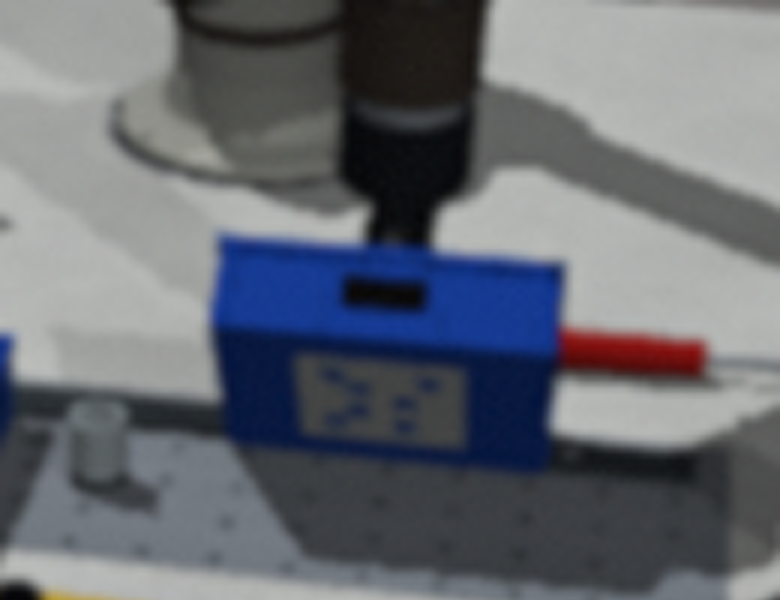

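The stamp (a pale square with blue dots, at about (380,400) in the crop) is on the left crate, which is tipped to about 58°. Letting it down along the same arc.

```bash
python3 - <<'E'
from plan import *
P,R=start()
P,R=rows(P,R,[strad("L",*tip(t,38),70,v=-4)+(1,) for t in (56,53,50,47,44,41,38,35,32,29,26,23,20,17,14,11.5,9,6.5,4,2,0)]+[strad("L",18,38,70,v=-4)+(2,)],rd=.5,rr=.5)
P,R=rows(P,R,[(P+[0,0,82],R,4),strad("R",20,120,70)+(9,),strad("R",20,65,70)+(4,),strad("R",20,38,70)+(4,),strad("R",8,38,70)+(3,)],rr=.1)
E
```

```text
[{"tx": -1.0, "ty": -0.5, "tz": -2.0}, {"ty": -1.0, "tz": -1.5}, {"ty": -1.0, "tz": -1.5}, {"ty": -1.0, "tz": -1.0}, {"ty": -1.5, "tz": -1.5}]
[{"ty": -1.5, "tz": -1.0}, {"ty": -1.5, "tz": -1.0}, {"ty": -1.5, "tz": -1.0}, {"ty": -1.5, "tz": -0.5}, {"ty": -1.5, "tz": -1.0}]
[{"ty": -1.5, "tz": -0.5}, {"ty": -2.0, "tz": -0.5}, {"ty": -1.5, "tz": -0.5}, {"ty": -2.0, "tz": -0.5}, {"ty": -2.0, "tz": -0.5}]
[{"ty": -1.5}, {"ty": -1.5}, {"ty": -1.5}, {"ty": -1.5}, {"ty": -1.5}]
[{"ty": -1.0}, {"ty": -7.0}, {"ty": -7.0}]
end [409.8 162.9  32. ] [ 0.7257 -0.688   0.0008  0.0009]
[{"tz": -20.0}, {"tz": -21.0}, {"tz": -20.0}, {"tz": -21.0}, {"tx": 34.0}]
[{"tx": 34.0}, {"tx": 34.0}, {"tx": 34.0}, {"tx": 34.0}, {"tx": 34.0, "ty": -1.0}]
[{"tx": 34.0}, {"tx": 34.0, "ty": -1.0, "ry": -0.1}, {"tx": 33.0, "tz": 1.0, "rz": 0.1}, {"tz": 14.0}, {"tz": 14.0}]
[{"tz": 13.0}, {"tz": 14.0}, {"tz": 7.0}, {"tz": 7.0}, {"tz": 6.0}]
[{"tz": 7.0}, {"ty": 4.0}, {"ty": 4.0}, {"ty": 4.0}]
end [ 416.1 -142.1   31.7] [ 7.251e-01 -6.886e-01  1.000e-04  3.000e-04]
```

Request:
step_arm(
  steps=[
    {"tx": -1,"ty": -0.5,"tz": -2,"rx": 0,"ry": 0,"rz": 0},
    {"tx": 0,"ty": -1,"tz": -1.5,"rx": 0,"ry": 0,"rz": 0},
    {"tx": 0,"ty": -1,"tz": -1.5,"rx": 0,"ry": 0,"rz": 0},
    {"tx": 0,"ty": -1,"tz": -1,"rx": 0,"ry": 0,"rz": 0},
    {"tx": 0,"ty": -1.5,"tz": -1.5,"rx": 0,"ry": 0,"rz": 0},
  ],
)

```text
time: 10.85
ee_pos: [372.1, 161.8, 25.8]
tcp_rot: [0.726, -0.688, 0.001, -0.001]
wrist_force: [0.8, 0.3, 2.2]
gripper_width: 69.9
```

Request:
step_arm(
  steps=[
    {"tx": 0,"ty": -1.5,"tz": -1,"rx": 0,"ry": 0,"rz": 0},
    {"tx": 0,"ty": -1.5,"tz": -1,"rx": 0,"ry": 0,"rz": 0},
    {"tx": 0,"ty": -1.5,"tz": -1,"rx": 0,"ry": 0,"rz": 0},
    {"tx": 0,"ty": -1.5,"tz": -0.5,"rx": 0,"ry": 0,"rz": 0},
    {"tx": 0,"ty": -1.5,"tz": -1,"rx": 0,"ry": 0,"rz": 0},
  ],
)

```text
time: 11.35
ee_pos: [379.6, 162.2, 30.3]
tcp_rot: [0.726, -0.688, 0.001, -0.001]
wrist_force: [2.5, -0.4, 1.7]
gripper_width: 69.9
```

Request:
step_arm(
  steps=[
    {"tx": 0,"ty": -1.5,"tz": -0.5,"rx": 0,"ry": 0,"rz": 0},
    {"tx": 0,"ty": -2,"tz": -0.5,"rx": 0,"ry": 0,"rz": 0},
    {"tx": 0,"ty": -1.5,"tz": -0.5,"rx": 0,"ry": 0,"rz": 0},
    {"tx": 0,"ty": -2,"tz": -0.5,"rx": 0,"ry": 0,"rz": 0},
    {"tx": 0,"ty": -2,"tz": -0.5,"rx": 0,"ry": 0,"rz": 0},
  ],
)

```text
time: 11.85
ee_pos: [388.8, 162.7, 32.8]
tcp_rot: [0.726, -0.688, 0.001, -0.001]
wrist_force: [3.0, -0.5, 3.7]
gripper_width: 69.9
```

Request:
step_arm(
  steps=[
    {"tx": 0,"ty": -1.5,"tz": 0,"rx": 0,"ry": 0,"rz": 0},
    {"tx": 0,"ty": -1.5,"tz": 0,"rx": 0,"ry": 0,"rz": 0},
    {"tx": 0,"ty": -1.5,"tz": 0,"rx": 0,"ry": 0,"rz": 0},
    {"tx": 0,"ty": -1.5,"tz": 0,"rx": 0,"ry": 0,"rz": 0},
    {"tx": 0,"ty": -1.5,"tz": 0,"rx": 0,"ry": 0,"rz": 0},
  ],
)

```text
time: 12.35
ee_pos: [396.0, 163.0, 32.6]
tcp_rot: [0.726, -0.688, 0.001, -0.0]
wrist_force: [4.3, 0.5, 0.5]
gripper_width: 70.1
```

Request:
step_arm(
  steps=[
    {"tx": 0,"ty": -1.5,"tz": 0,"rx": 0,"ry": 0,"rz": 0},
    {"tx": 0,"ty": -2,"tz": 0,"rx": 0,"ry": 0,"rz": 0},
    {"tx": 0,"ty": -5,"tz": 0,"rx": 0,"ry": 0,"rz": 0},
    {"tx": 0,"ty": -6,"tz": 0,"rx": 0,"ry": 0,"rz": 0},
    {"tx": 0,"ty": 0,"tz": 0,"rx": 0,"ry": 0,"rz": 0},
  ],
)

```text
time: 12.85
ee_pos: [410.7, 163.7, 32.4]
tcp_rot: [0.726, -0.688, 0.001, -0.0]
wrist_force: [-0.1, -0.1, -0.7]
gripper_width: 70.4
```

```bash
python3 ang.py L pics/t4.png -4
```

```text
[410.7 163.7  32.4] [ 0.75  0.35 -0.68  0.   -0.54 -0.7 ] [-0.1 -0.1 -0.7] 12.85
[(np.float64(512.0), np.float64(2.0), 4), (np.float64(520.0), np.float64(1.0), 0), (np.float64(520.0), np.float64(2.0), 0), (np.float64(521.0), np.float64(3.0), 4)]
```

The left crate is down flat (fit ≈1–2°). Now the right crate.

Request:
step_arm(
  steps=[
    {"tx": 0,"ty": 0,"tz": -20,"rx": 0,"ry": 0,"rz": 0},
    {"tx": 0,"ty": 0,"tz": -21,"rx": 0,"ry": 0,"rz": 0},
    {"tx": 0,"ty": 0,"tz": -20,"rx": 0,"ry": 0,"rz": 0},
    {"tx": 0,"ty": 0,"tz": -21,"rx": 0,"ry": 0,"rz": 0},
    {"tx": 34,"ty": 0,"tz": 0,"rx": 0,"ry": 0,"rz": 0},
  ],
)

```text
time: 13.4
ee_pos: [414.4, 132.7, 117.6]
tcp_rot: [0.728, -0.686, 0.002, -0.004]
wrist_force: [1.1, -0.7, 0.8]
gripper_width: 69.8
```

Request:
step_arm(
  steps=[
    {"tx": 34,"ty": 0,"tz": 0,"rx": 0,"ry": 0,"rz": 0},
    {"tx": 34,"ty": 0,"tz": 0,"rx": 0,"ry": 0,"rz": 0},
    {"tx": 34,"ty": 0,"tz": 0,"rx": 0,"ry": 0,"rz": 0},
    {"tx": 34,"ty": 0,"tz": 0,"rx": 0,"ry": 0,"rz": 0},
    {"tx": 34,"ty": -1,"tz": 0,"rx": 0,"ry": 0,"rz": 0},
  ],
)

```text
time: 13.9
ee_pos: [421.3, -41.3, 114.8]
tcp_rot: [0.726, -0.688, 0.001, -0.0]
wrist_force: [0.5, 0.6, 0.1]
gripper_width: 70.0
```

Request:
step_arm(
  steps=[
    {"tx": 34,"ty": 0,"tz": 0,"rx": 0,"ry": 0,"rz": 0},
    {"tx": 34,"ty": -1,"tz": 0,"rx": 0,"ry": 0,"rz": 0},
    {"tx": 33,"ty": 0,"tz": 0,"rx": 0,"ry": 0,"rz": 0},
    {"tx": 0,"ty": 0,"tz": 0,"rx": 0,"ry": 0,"rz": 0},
  ],
)

```text
time: 14.3
ee_pos: [428.0, -143.3, 114.6]
tcp_rot: [0.724, -0.69, 0.001, 0.0]
wrist_force: [0.3, -0.3, -0.1]
gripper_width: 69.8
```

```bash
python3 - <<'E'
from plan import *
import cv2
s=bot.state();print(s["ee_pos"].round(1),s["joint_positions"].round(2),s["time"])
P,R=start();c=dict(bot.snapshot("wrist"))
cv2.imwrite("pics/w3.png",cv2.resize(c["frame"][...,::-1],(800,600)))
P,R=rows(P,R,[strad("R",20,65,70)+(4,),strad("R",20,38,70)+(4,),strad("R",8,38,70)+(3,)],rr=.1)
rows(P,R,[strad("R",*tip(t,38),70)+(1,) for t in range(3,61,3)],rd=.5,rr=.5)
E
```

```text
[ 428.  -143.3  114.6] [ 0.04  0.22 -0.57  0.   -0.78  0.01] 14.3
[{"tz": 14.0}, {"tx": -1.0, "tz": 14.0, "rz": -0.1}, {"tz": 14.0}, {"tx": -1.0, "tz": 14.0, "ry": -0.1, "rz": -0.1}, {"tz": 7.0}]
[{"tz": 7.0}, {"tz": 6.0}, {"tz": 7.0}, {"ty": 4.0}, {"ty": 4.0}]
[{"ty": 4.0}]
end [ 416.  -141.9   31.6] [ 7.254e-01 -6.883e-01 -1.000e-04 -5.000e-04]
[{"tx": 0.5, "ty": 5.5, "tz": -0.5}, {"ty": 2.0}, {"ty": 2.0}, {"ty": 2.0}, {"ty": 1.5, "tz": 0.5}]
[{"ty": 2.0}, {"ty": 2.0, "tz": 0.5}, {"ty": 1.5, "tz": 0.5}, {"ty": 2.0, "tz": 0.5}, {"ty": 1.5, "tz": 1.0}]
[{"ty": 1.5, "tz": 0.5}, {"ty": 1.5, "tz": 1.0}, {"ty": 1.5, "tz": 1.0}, {"ty": 1.5, "tz": 1.0}, {"ty": 1.5, "tz": 1.0}]
[{"ty": 1.0, "tz": 1.5}, {"ty": 1.5, "tz": 1.0}, {"ty": 1.0, "tz": 1.5}, {"ty": 0.5, "tz": 1.5}, {"ty": 1.0, "tz": 1.5}]
end [ 381.6 -144.2   17.6] [ 7.254e-01 -6.883e-01 -1.000e-04 -5.000e-04]
```

View pics/w3.png

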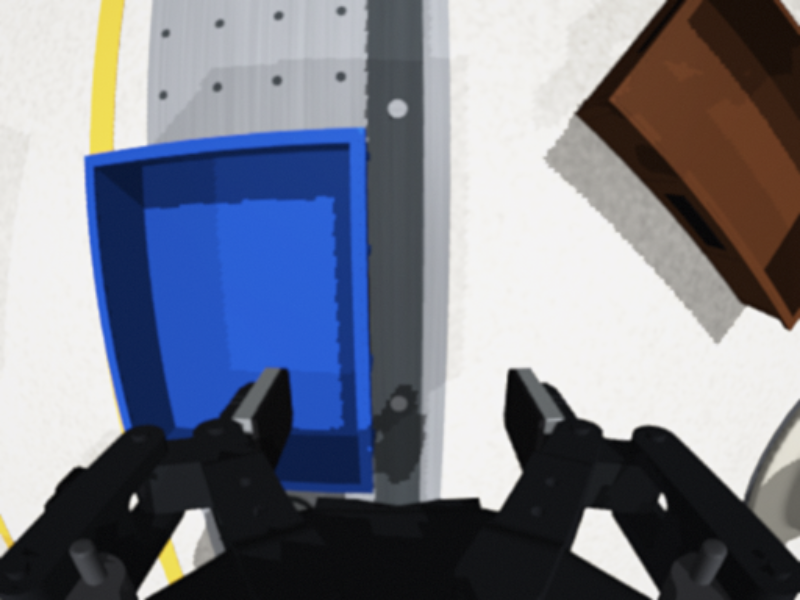

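```bash
python3 - <<'E'
from plan import *
P,R=start();c=dict(bot.snapshot("wrist"))
for n,p,z in(("rim1",(364,140),55),("rim2",(371,488),55),("brown1",(580,112),55),("brown2",(785,322),55)):
    w=wback(c,P,R,np.array(p)*.64,z);a=A;d=w[:2]-FR["R"];print(n,w.round(1),"u,v",round(d[0]*np.cos(a)+d[1]*np.sin(a),1),round(-d[0]*np.sin(a)+d[1]*np.cos(a),1))
E
```

```text
rim1 [ 446.7 -227.1   55. ] u,v -0.9 -86.1
rim2 [437.6 -51.7  55. ] u,v -0.8 89.5
brown1 [ 351.  -248.8   55. ] u,v -97.6 -102.8
brown2 [ 193.8 -155.8   55. ] u,v -249.8 -1.8
```

The right rim is where expected (u≈-0.9, v centre≈+2), and the brown crate stays over 50 mm clear. Descend and tip.

Request:
step_arm(
  steps=[
    {"tx": 0,"ty": 0,"tz": 14,"rx": 0,"ry": 0,"rz": 0},
    {"tx": -1,"ty": 0,"tz": 14,"rx": 0,"ry": 0,"rz": -0.1},
    {"tx": -1,"ty": 0,"tz": 14,"rx": 0,"ry": 0,"rz": 0},
    {"tx": -1,"ty": 0,"tz": 14,"rx": 0,"ry": -0.1,"rz": -0.1},
    {"tx": 0,"ty": 0,"tz": 7,"rx": 0,"ry": 0,"rz": 0},
  ],
)

```text
time: 14.9
ee_pos: [427.7, -136.6, 51.0]
tcp_rot: [0.728, -0.686, -0.001, -0.0]
wrist_force: [0.2, -0.6, 0.5]
gripper_width: 69.9
```

Request:
step_arm(
  steps=[
    {"tx": 0,"ty": 0,"tz": 7,"rx": 0,"ry": 0,"rz": 0},
    {"tx": 0,"ty": 0,"tz": 6,"rx": 0,"ry": 0,"rz": 0},
    {"tx": 0,"ty": 0,"tz": 7,"rx": 0,"ry": 0,"rz": 0},
    {"tx": 0,"ty": 4,"tz": 0,"rx": 0,"ry": 0,"rz": 0},
    {"tx": 0,"ty": 4,"tz": 0,"rx": 0,"ry": 0,"rz": 0},
  ],
)

```text
time: 15.4
ee_pos: [420.2, -138.2, 31.9]
tcp_rot: [0.727, -0.687, 0.0, -0.001]
wrist_force: [0.5, 0.1, -0.3]
gripper_width: 70.2
```

Request:
step_arm(
  steps=[
    {"tx": 0,"ty": 4,"tz": 0,"rx": 0,"ry": 0,"rz": 0},
    {"tx": 0,"ty": 3,"tz": -0.5,"rx": 0,"ry": 0,"rz": 0},
    {"tx": 0,"ty": 2.5,"tz": 0,"rx": 0,"ry": 0,"rz": 0},
    {"tx": 0,"ty": 2,"tz": 0,"rx": 0,"ry": 0,"rz": 0},
    {"tx": 0,"ty": 2,"tz": 0,"rx": 0,"ry": 0,"rz": 0},
  ],
)

```text
time: 15.9
ee_pos: [410.6, -138.8, 33.3]
tcp_rot: [0.728, -0.686, 0.003, -0.003]
wrist_force: [5.4, 1.4, -2.8]
gripper_width: 69.8
```

Request:
step_arm(
  steps=[
    {"tx": 0,"ty": 1.5,"tz": 0.5,"rx": 0,"ry": 0,"rz": 0},
    {"tx": 0,"ty": 2,"tz": 0,"rx": 0,"ry": 0,"rz": 0},
    {"tx": 0,"ty": 2,"tz": 0.5,"rx": 0,"ry": 0,"rz": 0},
    {"tx": 0,"ty": 1.5,"tz": 0.5,"rx": 0,"ry": 0,"rz": 0},
    {"tx": 0,"ty": 2,"tz": 0.5,"rx": 0,"ry": 0,"rz": 0},
  ],
)

```text
time: 16.4
ee_pos: [404.3, -139.3, 32.5]
tcp_rot: [0.728, -0.686, 0.005, -0.005]
wrist_force: [5.6, 0.4, 4.4]
gripper_width: 70.0
```

Request:
step_arm(
  steps=[
    {"tx": 0,"ty": 1.5,"tz": 1,"rx": 0,"ry": 0,"rz": 0},
    {"tx": 0,"ty": 1.5,"tz": 0.5,"rx": 0,"ry": 0,"rz": 0},
    {"tx": 0,"ty": 1.5,"tz": 1,"rx": 0,"ry": 0,"rz": 0},
    {"tx": 0,"ty": 1.5,"tz": 1,"rx": 0,"ry": 0,"rz": 0},
    {"tx": 0,"ty": 1.5,"tz": 1,"rx": 0,"ry": 0,"rz": 0},
  ],
)

```text
time: 16.9
ee_pos: [395.7, -139.8, 27.9]
tcp_rot: [0.728, -0.686, 0.004, -0.004]
wrist_force: [3.2, 0.3, 6.7]
gripper_width: 69.7
```

Request:
step_arm(
  steps=[
    {"tx": 0,"ty": 1.5,"tz": 1,"rx": 0,"ry": 0,"rz": 0},
    {"tx": 0,"ty": 1,"tz": 1.5,"rx": 0,"ry": 0,"rz": 0},
    {"tx": 0,"ty": 1.5,"tz": 1,"rx": 0,"ry": 0,"rz": 0},
    {"tx": 0,"ty": 1,"tz": 1.5,"rx": 0,"ry": 0,"rz": 0},
    {"tx": 0,"ty": 1,"tz": 1.5,"rx": 0,"ry": 0,"rz": 0},
  ],
)

```text
time: 17.4
ee_pos: [387.4, -140.2, 20.6]
tcp_rot: [0.728, -0.686, 0.003, -0.003]
wrist_force: [2.0, -0.8, 4.9]
gripper_width: 70.0
```

```bash
python3 ang.py R pics/t5.png 2
```

```text
[ 387.4 -140.2   20.6] [ 0.05  0.34 -0.76 -0.   -0.46  0.01] [ 2.  -0.8  4.9] 17.4
[(np.float64(95.0), np.float64(49.0), 0), (np.float64(105.5), np.float64(48.0), 0), (np.float64(106.5), np.float64(47.0), 0), (np.float64(109.0), np.float64(48.0), -4)]
```

View pics/t5.png

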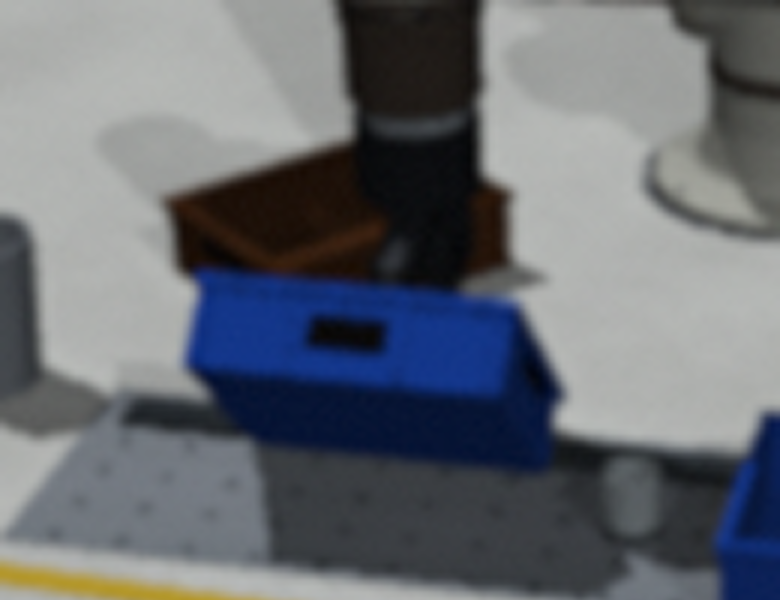

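The right crate's underside is plain, at about 49° so far. I'll take it on to about 58°.

Request:
step_arm(
  steps=[
    {"tx": 0,"ty": 1.5,"tz": 1.5,"rx": 0,"ry": 0,"rz": 0},
    {"tx": 0,"ty": 1,"tz": 1,"rx": 0,"ry": 0,"rz": 0},
    {"tx": 0,"ty": 1.5,"tz": 1.5,"rx": 0,"ry": 0,"rz": 0},
    {"tx": 0,"ty": 1,"tz": 1.5,"rx": 0,"ry": 0,"rz": 0},
    {"tx": 0,"ty": 1,"tz": 1,"rx": 0,"ry": 0,"rz": 0},
  ],
)

```text
time: 17.95
ee_pos: [377.3, -140.6, 12.4]
tcp_rot: [0.727, -0.687, -0.001, 0.0]
wrist_force: [0.8, 0.6, 1.2]
gripper_width: 70.4
```

```bash
python3 ang.py R pics/t6.png 2; python3 - <<'E'
from plan import *
P,R=start()
P,R=rows(P,R,[strad("R",*tip(t,36),70)+(1,) for t in (56,53,50,47,44,41,38,35,32,29,26,23,20,17,14,11.5,9,6.5,4,2,0)]+[strad("R",18,36,70)+(3,)],rd=.5,rr=.5)
E
```

```text
[ 377.3 -140.6   12.4] [ 0.05  0.35 -0.79 -0.   -0.44  0.01] [0.8 0.6 1.2] 17.95
[(np.float64(112.5), np.float64(73.0), -4), (np.float64(115.5), np.float64(72.0), -4), (np.float64(118.0), np.float64(71.0), -4), (np.float64(129.5), np.float64(74.0), -4)]
[{"tx": 4.0, "ty": -7.5, "tz": -6.5, "rz": 0.5}, {"ty": -1.0, "tz": -1.0}, {"ty": -1.0, "tz": -1.5}, {"ty": -1.0, "tz": -1.0}, {"ty": -1.0, "tz": -1.0}]
[{"ty": -1.5, "tz": -1.0}, {"ty": -1.0, "tz": -1.0}, {"ty": -1.5, "tz": -1.0}, {"ty": -1.5, "tz": -1.0}, {"ty": -1.5, "tz": -0.5}]
[{"ty": -2.0, "tz": -0.5}, {"ty": -1.5, "tz": -1.0}, {"ty": -1.5}, {"ty": -2.0, "tz": -0.5}, {"ty": -1.5, "tz": -0.5}]
[{"ty": -1.5}, {"tx": -0.5, "ty": -1.5}, {"ty": -1.5}, {"ty": -1.5}, {"ty": -1.0}]
[{"ty": -1.5}, {"ty": -4.5}, {"ty": -4.5}, {"ty": -5.0}]
end [ 426.3 -141.7   30.1] [ 7.239e-01 -6.899e-01 -1.200e-03  4.000e-04]
```

That overshot to about 72°, near the balance point. I'll ease back at once and check that it follows.

Request:
step_arm(
  steps=[
    {"tx": 0,"ty": -1,"tz": -1,"rx": 0,"ry": 0,"rz": 0},
    {"tx": 0,"ty": -1.5,"tz": -1,"rx": 0,"ry": 0,"rz": 0},
    {"tx": 0,"ty": -1,"tz": -1,"rx": 0,"ry": 0,"rz": 0},
  ],
)

```text
time: 18.3
ee_pos: [381.9, -140.5, 16.0]
tcp_rot: [0.727, -0.687, 0.0, -0.001]
wrist_force: [0.2, 0.1, 3.1]
gripper_width: 69.8
```

```bash
python3 ang.py R pics/t7.png 2
```

```text
[ 381.9 -140.5   16. ] [ 0.05  0.34 -0.78 -0.   -0.45  0.01] [0.2 0.1 3.1] 18.3
[(np.float64(98.0), np.float64(64.0), 4), (np.float64(103.5), np.float64(63.0), 4), (np.float64(104.0), np.float64(62.0), 0), (np.float64(105.0), np.float64(62.0), 4)]
```

View pics/t7.png

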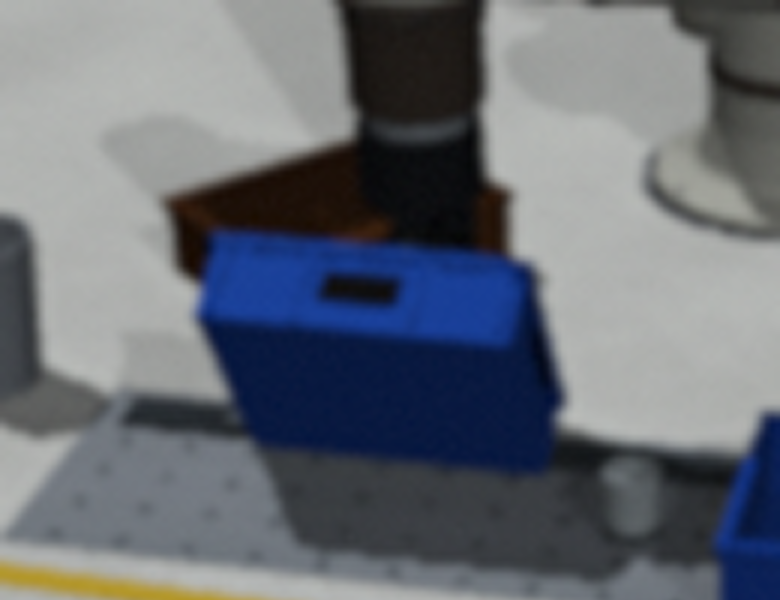

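It follows (about 63°), and its underside is plain, so the left crate is the stamped one. Lowering on.

Request:
step_arm(
  steps=[
    {"tx": 0,"ty": -1,"tz": -1.5,"rx": 0,"ry": 0,"rz": 0},
    {"tx": 0,"ty": -1,"tz": -1,"rx": 0,"ry": 0,"rz": 0},
    {"tx": 0,"ty": -1,"tz": -1,"rx": 0,"ry": 0,"rz": 0},
    {"tx": 0,"ty": -1.5,"tz": -1.5,"rx": 0,"ry": 0,"rz": 0},
    {"tx": 0,"ty": -1.5,"tz": -1,"rx": 0,"ry": 0,"rz": 0},
  ],
)

```text
time: 18.85
ee_pos: [388.4, -140.0, 22.1]
tcp_rot: [0.727, -0.686, 0.0, -0.001]
wrist_force: [0.9, 0.3, 3.7]
gripper_width: 70.0
```

Request:
step_arm(
  steps=[
    {"tx": 0,"ty": -1,"tz": -1,"rx": 0,"ry": 0,"rz": 0},
    {"tx": 0,"ty": -1.5,"tz": -1,"rx": 0,"ry": 0,"rz": 0},
    {"tx": 0,"ty": -1.5,"tz": -1,"rx": 0,"ry": 0,"rz": 0},
    {"tx": 0,"ty": -1.5,"tz": -1,"rx": 0,"ry": 0,"rz": 0},
    {"tx": 0,"ty": -1.5,"tz": -0.5,"rx": 0,"ry": 0,"rz": 0},
  ],
)

```text
time: 19.35
ee_pos: [396.3, -139.6, 26.8]
tcp_rot: [0.727, -0.686, 0.001, -0.002]
wrist_force: [1.8, -0.9, 4.5]
gripper_width: 69.9
```

Request:
step_arm(
  steps=[
    {"tx": 0,"ty": -1.5,"tz": -1,"rx": 0,"ry": 0,"rz": 0},
    {"tx": 0,"ty": -1.5,"tz": -0.5,"rx": 0,"ry": 0,"rz": 0},
    {"tx": 0,"ty": -2,"tz": -0.5,"rx": 0,"ry": 0,"rz": 0},
    {"tx": 0,"ty": -1.5,"tz": -0.5,"rx": 0,"ry": 0,"rz": 0},
    {"tx": 0,"ty": -1.5,"tz": -0.5,"rx": 0,"ry": 0,"rz": 0},
  ],
)

```text
time: 19.85
ee_pos: [405.8, -139.1, 30.2]
tcp_rot: [0.727, -0.686, 0.002, -0.003]
wrist_force: [4.7, 0.0, 4.8]
gripper_width: 70.0
```

Request:
step_arm(
  steps=[
    {"tx": 0,"ty": -1.5,"tz": 0,"rx": 0,"ry": 0,"rz": 0},
    {"tx": 0,"ty": -1.5,"tz": 0,"rx": 0,"ry": 0,"rz": 0},
    {"tx": 0,"ty": -1.5,"tz": 0,"rx": 0,"ry": 0,"rz": 0},
    {"tx": 0,"ty": -1.5,"tz": 0,"rx": 0,"ry": 0,"rz": 0},
    {"tx": 0,"ty": -1.5,"tz": 0,"rx": 0,"ry": 0,"rz": 0},
  ],
)

```text
time: 20.35
ee_pos: [412.8, -138.6, 29.8]
tcp_rot: [0.727, -0.686, 0.002, -0.002]
wrist_force: [4.1, 0.1, 1.6]
gripper_width: 70.0
```

Request:
step_arm(
  steps=[
    {"tx": 0,"ty": -1.5,"tz": 0,"rx": 0,"ry": 0,"rz": 0},
    {"tx": 0,"ty": -1.5,"tz": 0,"rx": 0,"ry": 0,"rz": 0},
    {"tx": 0,"ty": -3,"tz": 0,"rx": 0,"ry": 0,"rz": 0},
    {"tx": 0,"ty": -4,"tz": 0,"rx": 0,"ry": 0,"rz": 0},
    {"tx": 0,"ty": -4,"tz": 0,"rx": 0,"ry": 0,"rz": 0},
  ],
)

```text
time: 20.85
ee_pos: [423.2, -138.0, 28.8]
tcp_rot: [0.727, -0.687, -0.001, 0.0]
wrist_force: [-0.2, -0.5, 0.9]
gripper_width: 70.1
```

```bash
python3 ang.py R pics/t8.png 2
```

```text
[ 423.2 -138.    28.8] [ 0.05  0.36 -0.67 -0.   -0.54  0.01] [-0.2 -0.5  0.9] 20.85
[(np.float64(112.5), np.float64(3.0), 4), (np.float64(114.5), np.float64(2.0), 4), (np.float64(131.5), np.float64(1.0), 0), (np.float64(135.5), np.float64(2.0), 0)]
```

The right crate is down flat. Now I'll go behind the left crate on the robot side, with the jaws wide open across it and parallel to the bar.

```bash
python3 - <<'E'
from plan import *
P,R=start()
p,q=pose("L",-38,110,0,v=-4)
P,R=rows(P,R,[(P+[0,0,86],R,4),(p,q,11),(p*[1,1,0]+[0,0,40],q,4),(p*[1,1,0]+[0,0,12],q,4)],rr=.1)
E
```

```text
[{"tz": -21.0}, {"tz": -22.0}, {"tz": -21.0}, {"tz": -22.0}, {"tx": -27.0, "ty": 2.0, "rz": 8.200000000000001}]
[{"tx": -27.0, "ty": 6.0, "tz": 1.0, "rz": 8.200000000000001}, {"tx": -26.0, "ty": 9.0, "rz": 8.200000000000001}, {"tx": -24.0, "ty": 13.0, "tz": 1.0, "rz": 8.200000000000001}, {"tx": -22.0, "ty": 16.0, "rz": 8.200000000000001}, {"tx": -20.0, "ty": 19.0, "tz": 1.0, "rz": 8.200000000000001}]
[{"tx": -17.0, "ty": 22.0, "rz": 8.200000000000001}, {"tx": -13.0, "ty": 24.0, "tz": 1.0, "rz": 8.200000000000001}, {"tx": -10.0, "ty": 26.0, "rz": 8.200000000000001}, {"tx": -6.0, "ty": 27.0, "tz": 1.0, "rz": 8.3}, {"tx": -2.0, "ty": 27.0, "rz": 8.200000000000001}]
[{"tz": 18.0}, {"tz": 17.0}, {"tz": 18.0}, {"tz": 17.0}, {"tz": 7.0}]
[{"tz": 7.0}, {"tz": 7.0}, {"tz": 7.0}]
end [388.7 161.9  12.3] [ 2.610e-02 -9.997e-01 -4.000e-04 -0.000e+00]
```

Request:
step_arm(
  steps=[
    {"tx": 0,"ty": 0,"tz": -21,"rx": 0,"ry": 0,"rz": 0},
    {"tx": 0,"ty": 0,"tz": -22,"rx": 0,"ry": 0,"rz": 0},
    {"tx": 0,"ty": 0,"tz": -21,"rx": 0,"ry": 0,"rz": 0},
    {"tx": 0,"ty": 0,"tz": -22,"rx": 0,"ry": 0,"rz": 0},
    {"tx": -27,"ty": 2,"tz": 0,"rx": 0,"ry": 0,"rz": 8.2},
  ],
)

```text
time: 21.4
ee_pos: [422.9, -112.1, 117.9]
tcp_rot: [-0.674, 0.739, -0.002, 0.003]
wrist_force: [0.5, 1.0, 0.0]
gripper_width: 70.2
```

Request:
step_arm(
  steps=[
    {"tx": -27,"ty": 6,"tz": 1,"rx": 0,"ry": 0,"rz": 8.2},
    {"tx": -26,"ty": 9,"tz": 0,"rx": 0,"ry": 0,"rz": 8.2},
    {"tx": -24,"ty": 13,"tz": 1,"rx": 0,"ry": 0,"rz": 8.2},
    {"tx": -22,"ty": 16,"tz": 0,"rx": 0,"ry": 0,"rz": 8.2},
    {"tx": -20,"ty": 19,"tz": 1,"rx": 0,"ry": 0,"rz": 8.2},
  ],
)

```text
time: 21.9
ee_pos: [404.2, 25.9, 112.4]
tcp_rot: [-0.372, 0.928, 0.0, 0.0]
wrist_force: [0.3, -0.5, 0.3]
gripper_width: 69.5
```

Request:
step_arm(
  steps=[
    {"tx": -17,"ty": 22,"tz": 0,"rx": 0,"ry": 0,"rz": 8.2},
    {"tx": -13,"ty": 24,"tz": 1,"rx": 0,"ry": 0,"rz": 8.2},
    {"tx": -10,"ty": 26,"tz": 0,"rx": 0,"ry": 0,"rz": 8.2},
    {"tx": -6,"ty": 27,"tz": 1,"rx": 0,"ry": 0,"rz": 8.3},
    {"tx": -2,"ty": 27,"tz": 0,"rx": 0,"ry": 0,"rz": 8.2},
  ],
)

```text
time: 22.4
ee_pos: [387.7, 162.5, 110.3]
tcp_rot: [-0.023, 1.0, -0.0, 0.0]
wrist_force: [0.9, -0.2, 0.1]
gripper_width: 69.9
```

Request:
step_arm(
  steps=[
    {"tx": 0,"ty": 0,"tz": 0,"rx": 0,"ry": 0,"rz": 0},
    {"tx": 0,"ty": 0,"tz": 0,"rx": 0,"ry": 0,"rz": 0},
    {"tx": 0,"ty": 0,"tz": 0,"rx": 0,"ry": 0,"rz": 0},
  ],
  gripper=85,
)

```text
time: 22.7
ee_pos: [388.1, 161.0, 110.4]
tcp_rot: [-0.026, 1.0, 0.0, 0.0]
wrist_force: [-0.3, -0.8, 0.6]
gripper_width: 84.8
```

```bash
python3 - <<'E'
from plan import *
import cv2
s=bot.state();print(s["ee_pos"].round(1),s["joint_positions"].round(2),s["time"],s["gripper_width"])
P,R=start();c=dict(bot.snapshot("wrist"));cv2.imwrite("pics/w4.png",cv2.resize(c["frame"][...,::-1],(800,600)))
p,q=pose("L",-38,110,0,v=-4)
P,R=rows(P,R,[(p*[1,1,0]+[0,0,40],q,4),(p*[1,1,0]+[0,0,12],q,4)],rr=.1)
a=.0128;end=np.array([729.8-.013*168-70-11-0,167.5-2+4,12.]);
# lane-aligned push
Rm=np.array([[-np.cos(a),-np.sin(a),0],[-np.sin(a),np.cos(a),0],[0,0,-1]]).T
q2=Ro.from_matrix(Rm);print(end)
P,R=rows(P,R,[(P+[20,1,0],R,5),(P+[120,3,0],q2,10),(end-[30,0.5,0],q2,11),(end,q2,6)],rr=.1)
E
```

```text
[388.1 161.  110.4] [ 0.78  0.18 -0.64  0.   -0.75 -2.3 ] 22.7 84.8108317689954
[{"tz": 18.0}, {"tz": 17.0}, {"tz": 18.0}, {"tx": -1.0, "ty": 1.0, "tz": 17.0}, {"tz": 7.0}]
[{"tz": 7.0}, {"tz": 7.0}, {"tz": 7.0}]
end [389.1 162.1  12.4] [-2.620e-02  9.997e-01  0.000e+00  2.000e-04]
[646.616 169.5    12.   ]
[{"tx": -4.0}, {"tx": -4.0}, {"tx": -4.0}, {"tx": -4.0}, {"tx": -4.0}]
[{"tx": -10.0, "rz": 0.2}, {"tx": -10.0, "rz": 0.2}, {"tx": -10.0, "rz": 0.2}, {"tx": -10.0, "rz": 0.2}, {"tx": -10.0, "rz": 0.2}]
[{"tx": -10.0, "rz": 0.30000000000000004}, {"tx": -10.0, "rz": 0.2}, {"tx": -10.0, "ty": -1.0, "rz": 0.30000000000000004}, {"tx": -10.0, "rz": 0.2}, {"tx": -10.0, "ty": -1.0, "rz": 0.30000000000000004}]
[{"tx": -10.0}, {"tx": -10.0}, {"tx": -10.0}, {"tx": -10.0}, {"tx": -10.0}]
[{"tx": -10.0, "ty": 1.0}, {"tx": -10.0}, {"tx": -9.0, "ty": 1.0}, {"tx": -10.0}, {"tx": -9.0, "ty": 1.0}]
[{"tx": -10.0}, {"tx": -5.0}, {"tx": -5.0}, {"tx": -5.0}, {"tx": -5.0}]
[{"tx": -5.0}, {"tx": -5.0}]
end [647.  169.4  12.5] [-6.1e-03  1.0e+00  0.0e+00  2.0e-04]
```

View pics/w4.png

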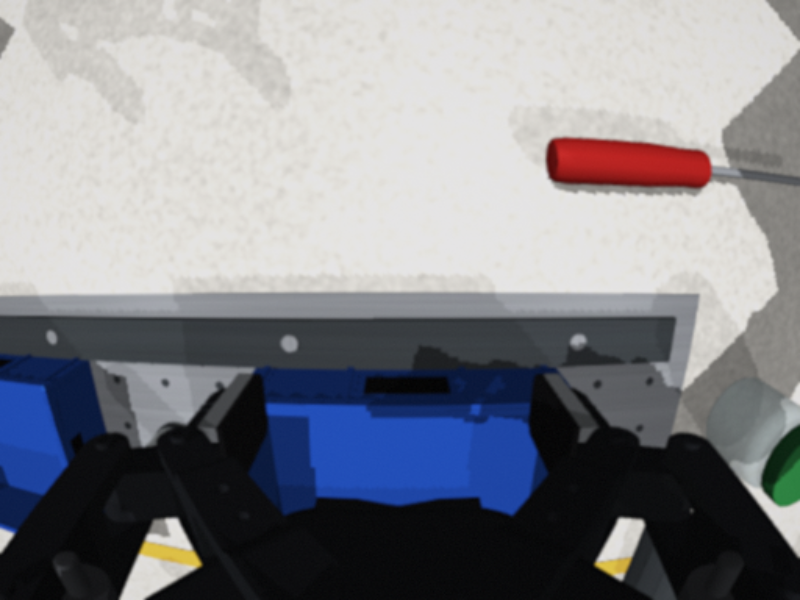

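The left crate's slot at (407,385) is centred between the open fingers, and the screwdriver at (630,163) is well clear. Descend and start the push.

Request:
step_arm(
  steps=[
    {"tx": 0,"ty": 0,"tz": 18,"rx": 0,"ry": 0,"rz": 0},
    {"tx": 0,"ty": 0,"tz": 17,"rx": 0,"ry": 0,"rz": 0},
    {"tx": 0,"ty": 0,"tz": 18,"rx": 0,"ry": 0,"rz": 0},
    {"tx": 0,"ty": 1,"tz": 17,"rx": 0,"ry": 0,"rz": 0},
    {"tx": 0,"ty": 0,"tz": 7,"rx": 0,"ry": 0,"rz": 0},
  ],
)

```text
time: 23.25
ee_pos: [388.0, 161.5, 32.4]
tcp_rot: [-0.025, 1.0, -0.001, -0.0]
wrist_force: [1.0, 0.1, -0.8]
gripper_width: 85.0
```

Request:
step_arm(
  steps=[
    {"tx": 0,"ty": 0,"tz": 7,"rx": 0,"ry": 0,"rz": 0},
    {"tx": 0,"ty": 0,"tz": 7,"rx": 0,"ry": 0,"rz": 0},
    {"tx": 0,"ty": 0,"tz": 7,"rx": 0,"ry": 0,"rz": 0},
    {"tx": -5,"ty": 0,"tz": 0,"rx": 0,"ry": 0,"rz": 0},
    {"tx": -4,"ty": 0,"tz": 0,"rx": 0,"ry": 0,"rz": 0},
  ],
)

```text
time: 23.75
ee_pos: [398.3, 163.7, 12.8]
tcp_rot: [-0.026, 1.0, 0.001, 0.001]
wrist_force: [0.2, -0.8, 0.4]
gripper_width: 84.9
```

Request:
step_arm(
  steps=[
    {"tx": -4,"ty": 0,"tz": 0,"rx": 0,"ry": 0,"rz": 0},
    {"tx": -4,"ty": 0,"tz": 0,"rx": 0,"ry": 0,"rz": 0},
    {"tx": -4,"ty": 0,"tz": 0,"rx": 0,"ry": 0,"rz": 0},
    {"tx": -6,"ty": 0,"tz": 0,"rx": 0,"ry": 0,"rz": 0.2},
    {"tx": -8,"ty": 0,"tz": 0,"rx": 0,"ry": 0,"rz": 0.2},
  ],
)

```text
time: 24.25
ee_pos: [423.5, 164.4, 12.7]
tcp_rot: [-0.022, 1.0, 0.0, 0.0]
wrist_force: [-2.0, 0.2, 0.4]
gripper_width: 85.1
```

Request:
step_arm(
  steps=[
    {"tx": -10,"ty": 0,"tz": 0,"rx": 0,"ry": 0,"rz": 0.2},
    {"tx": -10,"ty": 0,"tz": 0,"rx": 0,"ry": 0,"rz": 0.2},
    {"tx": -10,"ty": 0,"tz": 0,"rx": 0,"ry": 0,"rz": 0.2},
    {"tx": -10,"ty": 0,"tz": 0,"rx": 0,"ry": 0,"rz": 0.2},
    {"tx": -10,"ty": 0,"tz": 0,"rx": 0,"ry": 0,"rz": 0.2},
  ],
)

```text
time: 24.75
ee_pos: [474.5, 166.6, 12.7]
tcp_rot: [-0.014, 1.0, 0.0, 0.001]
wrist_force: [-1.3, -0.8, 0.4]
gripper_width: 84.6
```

Request:
step_arm(
  steps=[
    {"tx": -10,"ty": 0,"tz": 0,"rx": 0,"ry": 0,"rz": 0.2},
    {"tx": -10,"ty": 0,"tz": 0,"rx": 0,"ry": 0,"rz": 0.2},
    {"tx": -10,"ty": 0,"tz": 0,"rx": 0,"ry": 0,"rz": 0.2},
    {"tx": -10,"ty": 0,"tz": 0,"rx": 0,"ry": 0,"rz": 0.2},
    {"tx": -10,"ty": 0,"tz": 0,"rx": 0,"ry": 0,"rz": 0},
  ],
)

```text
time: 25.25
ee_pos: [524.4, 167.6, 12.8]
tcp_rot: [-0.007, 1.0, 0.0, 0.001]
wrist_force: [-1.0, 0.2, 0.1]
gripper_width: 85.0
```

Request:
step_arm(
  steps=[
    {"tx": -10,"ty": 0,"tz": 0,"rx": 0,"ry": 0,"rz": 0},
    {"tx": -10,"ty": 0,"tz": 0,"rx": 0,"ry": 0,"rz": 0},
    {"tx": -10,"ty": 0,"tz": 0,"rx": 0,"ry": 0,"rz": 0},
    {"tx": -10,"ty": 0,"tz": 0,"rx": 0,"ry": 0,"rz": 0},
    {"tx": -10,"ty": 0,"tz": 0,"rx": 0,"ry": 0,"rz": 0},
  ],
)

```text
time: 25.75
ee_pos: [574.4, 168.3, 12.9]
tcp_rot: [-0.007, 1.0, 0.0, 0.001]
wrist_force: [-1.4, 0.8, -0.5]
gripper_width: 85.0
```

Request:
step_arm(
  steps=[
    {"tx": -8,"ty": 0,"tz": 0,"rx": 0,"ry": 0,"rz": 0},
    {"tx": -7,"ty": 0,"tz": 0,"rx": 0,"ry": 0,"rz": 0},
    {"tx": -6,"ty": 0,"tz": 0,"rx": 0,"ry": 0,"rz": 0},
    {"tx": -5,"ty": 0,"tz": 0,"rx": 0,"ry": 0,"rz": 0},
    {"tx": 0,"ty": 0,"tz": 0,"rx": 0,"ry": 0,"rz": 0},
  ],
)

```text
time: 26.25
ee_pos: [600.5, 168.9, 13.1]
tcp_rot: [-0.007, 1.0, 0.001, 0.001]
wrist_force: [-0.5, 0.2, -0.3]
gripper_width: 85.4
```

```bash
cat > chk.py <<'E'
from plan import *
from geo import *
import sys
s=bot.state();print(s["ee_pos"].round(1),s["tcp_rot"].round(4),s["wrist_force"].round(1),s["time"])
S,D=bot.snapshot("scene"),bot.snapshot("side")
g=np.array([float(sys.argv[1]),float(sys.argv[2])]) 
for cs in ([S,D],[S],[D]):
    ms=[]
    for c in cs:
        m=cv2.morphologyEx(blue(c["frame"]),cv2.MORPH_CLOSE,np.ones((5,5)));n,l=cv2.connectedComponents(m)
        pr=np.round(proj(c,[[*g,0],[g[0]+60,g[1],40],[g[0]-60,g[1],40],[*g,45]])).astype(int)
        ids=[l[v,u] for u,v in pr if l[v,u]];k=max(ids,key=lambda i:(l==i).sum());ms.append((l==k).astype(np.uint8))
    x,f=fit(cs,ms,(*g,0));print(x.round(3),round(f,4),"lane err",round(x[0]-(729.8-.013*x[1]),1),round(x[2]-.0128,3))
E
python3 chk.py 700 169
```

```text
[600.5 168.9  13.1] [-6.9e-03  1.0e+00  7.0e-04  1.4e-03] [-0.5  0.2 -0.3] 26.25Traceback (most recent call last):
  File "chk.py", line 12, in <module>
    ids=[l[v,u] for u,v in pr if l[v,u]];k=max(ids,key=lambda i:(l==i).sum());ms.append((l==k).astype(np.uint8))
                                           ~~~^^^^^^^^^^^^^^^^^^^^^^^^^^^^^^^
ValueError: max() iterable argument is empty
```

```bash
python3 - <<'E'
s=open("chk.py").read()
i=s.index("        pr=");j=s.index("    x,f=")
s=s[:i]+"""        k=np.zeros(m.shape,np.uint8);cv2.fillConvexPoly(k,np.round(cv2.convexHull(proj(c,box((*g,0))).astype(np.float32))).astype(np.int32),1)
        b=np.bincount(l[k>0],minlength=n);b[0]=0;ms.append((l==b.argmax()).astype(np.uint8));print(b.max(),k.sum(),ms[-1].sum())
"""+s[j:]
open("chk.py","w").write(s)
E
python3 chk.py 681 169
```

```text
[599.9 168.9  13.2] [-7.0e-03  1.0e+00  6.0e-04  1.3e-03] [-1.  -0.9 -0.8] 26.35
2795 2988 2795
681 2415 722
[6.81716e+02 1.73723e+02 1.30000e-02] 1.159 lane err -45.8 0.0
2795 2988 2795
[6.79442e+02 1.70653e+02 1.30000e-02] 0.0252 lane err -48.1 0.0
681 2415 722
[6.85046e+02 1.76125e+02 5.80000e-02] 1.087 lane err -42.5 0.045
```

The scene view puts the crate at (679.4, 170.7) with yaw 0.013 rad (the side view is blocked by the arm). The TCP implies x≈681, so about 46 mm remain.

Request:
step_arm(
  steps=[
    {"tx": -7,"ty": 0,"tz": 0,"rx": 0,"ry": 0,"rz": 0},
    {"tx": -8,"ty": 0,"tz": 0,"rx": 0,"ry": 0,"rz": 0},
    {"tx": -8,"ty": 0,"tz": 0,"rx": 0,"ry": 0,"rz": 0},
    {"tx": -7,"ty": 0,"tz": 0,"rx": 0,"ry": 0,"rz": 0},
    {"tx": -6,"ty": 0,"tz": 0,"rx": 0,"ry": 0,"rz": 0},
  ],
)

```text
time: 26.95
ee_pos: [636.3, 169.1, 13.0]
tcp_rot: [-0.007, 1.0, 0.0, 0.001]
wrist_force: [-1.6, -0.6, 1.3]
gripper_width: 85.2
```

Request:
step_arm(
  steps=[
    {"tx": -5,"ty": 0,"tz": 0,"rx": 0,"ry": 0,"rz": 0},
    {"tx": -4,"ty": 0,"tz": 0,"rx": 0,"ry": 0,"rz": 0},
    {"tx": -2,"ty": 0,"tz": 0,"rx": 0,"ry": 0,"rz": 0},
    {"tx": 0,"ty": 0,"tz": 0,"rx": 0,"ry": 0,"rz": 0},
    {"tx": 5,"ty": 0,"tz": 0,"rx": 0,"ry": 0,"rz": 0},
  ],
)

```text
time: 27.45
ee_pos: [642.3, 169.5, 13.1]
tcp_rot: [-0.007, 1.0, 0.001, 0.002]
wrist_force: [-1.2, 0.1, -0.1]
gripper_width: 85.0
```

Request:
step_arm(
  steps=[
    {"tx": 10,"ty": 0,"tz": 0,"rx": 0,"ry": 0,"rz": 0},
    {"tx": 15,"ty": 0,"tz": 0,"rx": 0,"ry": 0,"rz": 0},
    {"tx": 0,"ty": 0,"tz": -20,"rx": 0,"ry": 0,"rz": 0},
    {"tx": 0,"ty": 0,"tz": -30,"rx": 0,"ry": 0,"rz": 0},
    {"tx": 0,"ty": 0,"tz": -40,"rx": 0,"ry": 0,"rz": 0},
  ],
)

```text
time: 27.95
ee_pos: [614.2, 168.4, 102.2]
tcp_rot: [-0.007, 1.0, -0.0, -0.001]
wrist_force: [0.3, -0.1, 0.7]
gripper_width: 85.4
```

Request:
step_arm(
  steps=[
    {"tx": 25,"ty": 0,"tz": -40,"rx": 0,"ry": 0,"rz": 0},
    {"tx": 40,"ty": 0,"tz": -20,"rx": 0,"ry": 0,"rz": 0},
    {"tx": 45,"ty": 0,"tz": 0,"rx": 0,"ry": 0,"rz": 0},
    {"tx": 45,"ty": 0,"tz": 0,"rx": 0,"ry": 0,"rz": 0},
    {"tx": 30,"ty": 0,"tz": 0,"rx": 0,"ry": 0,"rz": 0},
  ],
)

```text
time: 28.45
ee_pos: [427.8, 165.2, 162.8]
tcp_rot: [-0.007, 1.0, 0.001, 0.001]
wrist_force: [0.8, 0.6, 0.8]
gripper_width: 84.7
```

```bash
python3 chk.py 727 170; python3 - <<'E'
from bench import bot
import cv2
c=bot.snapshot("scene");cv2.imwrite("pics/fin.png",cv2.resize(c["frame"][90:330,60:440],(798,504),interpolation=cv2.INTER_CUBIC)[...,::-1])
E
```

```text
[427.8 165.2 162.8] [-7.1e-03  1.0e+00  7.0e-04  6.0e-04] [0.8 0.6 0.8] 28.45
2944 3189 2948
2212 2366 2240
[7.27093e+02 1.73135e+02 2.00000e-02] 0.0589 lane err -0.5 0.007
2944 3189 2948
[7.26643e+02 1.71568e+02 1.10000e-02] 0.0236 lane err -0.9 -0.001
2212 2366 2240
[7.26927e+02 1.74957e+02 1.70000e-02] 0.0242 lane err -0.6 0.005
```

View pics/fin.png

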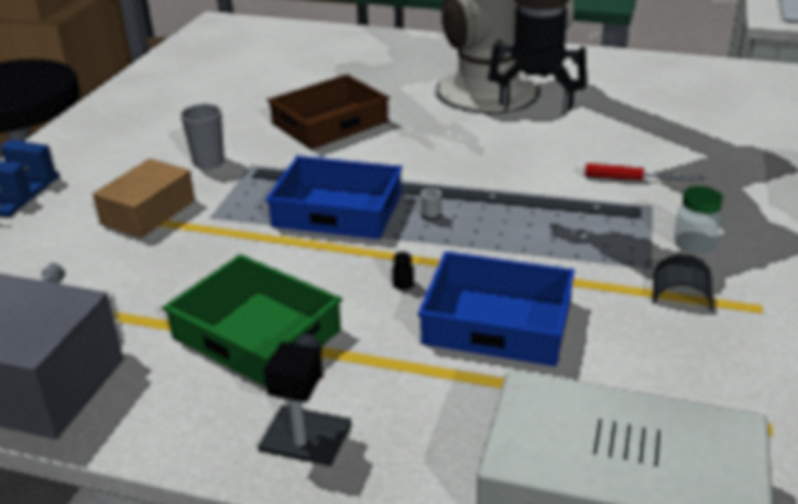

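The stamped crate stands between the stripes, within 1 mm of centre and 0.5° of square. The lens cap, sleeve, green and brown crates, half-shell and jar are where they were. A last check of the right crate against its start pose, then hand in.

```bash
python3 - <<'E'
from bench import bot
from geo import *
d=pickle.load(open("cams0.pkl","rb"));S,D=bot.snapshot("scene"),bot.snapshot("side")
for n,c,c0,u in(("scene",S,d["scene"],(343,287)),("side",D,d["side"],(440,273))):
    print(n,*[fit([k],[comp(k["frame"],np.array(u)*.64)],(512,-137,0))[0].round(3) for k in(c0,c)])
print(bot.state()["time"],bot.hand_in())
E
```

```text
scene [ 5.13715e+02 -1.39090e+02  3.70000e-02] [ 5.13075e+02 -1.39793e+02  4.80000e-02]
side [ 5.12411e+02 -1.34442e+02  4.60000e-02] [216.776 420.997  -4.231]
the job is handed in; nothing more can be done
28.7 None
```

The job is handed in at 28.7 s on the robot's clock. The stamped crate was the left-hand one, and it now stands squarely on the dispatch line.

- **Tipping the left crate:** it went up to about 58° and showed a pale square code underneath, then was let down gently. A first try with a tilted tool stopped at about 23° because the arm reached its joint limits. I lowered the crate and redid it with the tool vertical and the open jaws straddling the near wall, not gripping.
- **Tipping the right crate:** its underside is plain. It overshot to about 72° for a moment, but followed the fingers back down under control.
- **Pushing the stamped crate:** I pushed it with the open fingertips.
- **Last checks:**
  - The stamped crate is within 1 mm of the lane centre and 0.5° of square in both cameras.
  - The right crate is within about 1 mm of its start position in the scene camera.
  - In the last picture nothing else appeared to have moved.
  - The tool was clear of everything.
- **Failed check:** the side-camera fit for the right crate gave a nonsense result at the end, probably because the arm was in the way. That crate's final position therefore rests on the scene camera alone.

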